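# Balance-check casting-centrifuge rotor arms on knife edges

### The arm

A 7-joint arm with a two-finger parallel gripper is mounted at the origin on a cart in front of the work surface, level with it; the furniture and walls round the work are solid. World frame = base frame: x ahead of the robot, y to its left, z up, the work surface at z = 0. Lengths are in mm, angles in rad, forces in N, time in s.
With the tool pointing down it reaches from about 400 to 900 mm from the base axis. Payload 5.5 kg.
Tool frame: the origin (TCP) lies at the very end of the fingers, on their centre line; the grasp point (between the pads) lies behind it (ctrl.tcp_to_grasp is the z of the grasp point in the tool frame, in mm); z points along the fingers, y is the direction in which the jaws open and shut (so a half turn about z gives the same grasp; the last joint's range is limited). The gripper opens to 85 mm and grips with 20 to 120 N. Pads are 22 mm wide; open, the fingers measure 114 mm over their backs; the gripper's body (76 mm by 85 mm) begins 54 mm behind the grasp point. The pads swing forward as they close: fully open they stand 13 mm farther back than shut.
Start: joints at [-0.93, 0.501, -0.427, 1.55, 0.221, 1.138, -0.21], TCP at [239.733, 604.175, 231.31] pointing down, gripper open.
Joint ranges: [-2.88, 2.88], [-0.31, 2.03], [-1.54, 1.56], [0.2, 2.42], [-1.41, 4.55], [0.19, 2.02], [-2.57, 2.57]. Speed limits (rad/s): [2.57, 2.57, 3.14, 3.14, 3.14, 3.14, 3.14].

### API

Orientations are given as [roll, pitch, yaw] about the fixed x, y, z axes, in that order (R = Rz(yaw) Ry(pitch) Rx(roll)).
In Python, from station import ctrl, grab_frame, finish_job, models gives the robot as it stands. The module is installed in compiled form; this text tells all that it offers.
- The arm moves only by the tool servo_tool, never from a script. Its argument "targets" is a list of rows, each an object with "angular": the turn, a rotation vector about the tool's x, y, z in units of 0.12 rad (1.0 is 0.12 rad), a list of three; "linear": the shift along the tool's x, y, z in units of 0.02 m (1.0 is 0.02 m), a list of three; "gripper": the closure, from -1 (fully open) to 1 (shut). In form: [{"angular": [ax, ay, az], "linear": [x, y, z], "gripper": gripper}, ...]. A call has 1 to 12 rows; each row shifts and turns the commanded pose from where the row before left it, along the tool's axes as they then stand; what a row does not reach is not made up. A row lasts 1/12 s, in which the tool goes at most 41.7 mm and 7.16 degrees, less where a joint would pass 70% of its speed; a pose out of reach is approached as far as the arm can. A call with a number of a shift or a turn outside -1 to 1 is refused whole. A call with a gripper value outside its range is refused whole. The fingers move at their own pace and stop on an object; the grip force is fixed at half the most. Time passes only in rows, so rows that do not move let the fingers close. It gives the time, the measured TCP pose, the force and the opening at its end, in the units of the state.
- ctrl.observe(): the state, without advancing time (a new reading comes with each control period).
- grab_frame(name): name is "scene" or "top" or "wrist"; returns a dict with "pixels" (384x512x3 uint8, red, green, blue), "depth" (384x512 float32, mm along the optical axis (not along the pixel's ray), 0 where there is no reading), "K" (3x3 intrinsics, pixels), "R" (3x3) and "t" (3): a world point X has camera coordinates R X + t. Camera axes: x right, y down, z forward; pixel columns grow to the right and rows downward; lengths in mm; the calibration is good to about 2 mm. The wrist camera is an equidistant fisheye: a pixel r from the principal point sees the ray r / f radians off the axis. A picture is of the moment at which its call begins.
- finish_job(): hands the job in, once; it reports no verdict.
Trained networks look in a picture, given as the dict that the camera call returned (one of the last four; its "shot" number tells which), for a name from the list of things; names that differ only in an ending like _2 or _b are one class to them, and where a whole thing is asked for, a point or a joint stands for the part that bears it (a point fixed in the world has none). Each returns a list of dicts, best first, with "confidence" (0 to 1); they miss things now and then, are a little off and sometimes report something else, mostly with a low value. They report only what shows in the picture. A call takes as long as a camera call.
- models.cut_out(query, picture): "mask" (384x512 bool, what is visible of it) and "xy" ([column, row] in pixels, amid what is visible of it).
The state is a dict: "time": time; "qpos": joint angles; "joint_vel": joint speeds; "joint_torque": joint torques, N m; "tool_pos": TCP position; "ee_rot": TCP orientation; "ft_force": force on the tool from outside, world axes, zero at the start; "ft_torque": the same for the moment, N m; "finger_gap": finger opening in mm.
Only numpy, scipy, OpenCV 4.12 (cv2) and the standard library are available. Lean on these libraries where they do the work, as an engineer would, in place of code of your own. Each camera call takes 0.05 s, during which the arm holds its last target.

### The job

Check the three rotor arms of the casting centrifuge for balance: gently set all three across the balance stand, each with the notch under its hub on a knife edge of its own, and let go so that all three swing free at the same time. The one that tips has a bad counterweight: lay it flat in the red reject tray, leave the two good ones hanging level on their knife edges, and do not disturb the other things on the bench.

Things in the scene. Friction and masses are not known exactly. Their poses are not given: they have to be found in the camera images.
- rotor_1: Centrifuge rotor arm, 168 mm long along its x, 0.24 kg (varies by a fifth). Origin: underside, under mid-hub; z up. Aluminium hub: 32 mm (x) x 28 mm (y, flat cheeks to grip), 38 to 60 mm above the underside, screw head 2.5 mm on top. +x end: open steel ring, diameter 42, height 26, centre x = 66 mm; -x end: brass counterweight, diameter 38, height 24, centre x = -62 mm. Both stand on the bench.
- rotor_2: Looks just like rotor_1 (same sizes, origin, axes). In all three the beams between hub and ends are 16 mm wide, 21 to 30 mm above the underside. One of the three, not to be told by looking, has a hollow counterweight: its centre of mass lies 9 mm towards the ring; in the other two it lies under the notch.
- rotor_3: Looks just like rotor_1 (same sizes, origin, axes). In all three the centre of mass lies about 16 mm below the notch apex, so on a knife edge an arm swings like a scale beam: level within 2 degrees when balanced (settled in about 1.5 s), tipped some 13 degrees when not.
- rotor_1_notch (a point): Middle of the apex of the V notch across the underside of the hub of rotor_1, 36 mm above the arm's origin along its z. The notch runs along the arm's y through the whole 28 mm of the hub; its flanks slope 35 degrees, 17 mm to each side in x and 12 mm down.
- rotor_2_notch (a point): Middle of the apex of the V notch across the underside of the hub of rotor_2, 36 mm above the arm's origin along its z. Same notch as on rotor_1.
- rotor_3_notch (a point): Middle of the apex of the V notch across the underside of the hub of rotor_3, 36 mm above the arm's origin along its z. Same notch as on rotor_1.
- stand: Balance stand, fixed: blue base plate 160 mm (x) x 244 mm (y), 14 mm high, with three knife-edge posts in a row along its y, 78 mm apart. Origin: under its middle at bench height. Black rubber strips, tops 17 mm above the bench, along y at x = +68 and -68 mm catch an arm's low end. Arms go across the row: long axis along the stand's x, either end to the front.
- knife_left (a point): Left (stand y = +78 mm) knife edge: middle of its top edge, which is 20 mm long along the stand's y and 72 mm above the bench. Slippery steel wedge, 60 degrees, on a post 16 mm wide: a notch let down within 6 mm of it (in the stand's x) slides home; with the hub centred its cheeks overhang the edge by 4 mm each, so fingers on the cheeks pass beside it.
- knife_mid (a point): Middle (stand y = 0) knife edge: middle of its top edge, which is 20 mm long along the stand's y and 72 mm above the bench. Like knife_left.
- knife_right (a point): Right (stand y = -78 mm) knife edge: middle of its top edge, which is 20 mm long along the stand's y and 72 mm above the bench. Like knife_left.
- reject_tray: Red plastic reject tray, fixed, open at the top: outside 200 mm (x) x 88 mm (y) x 24 mm high, walls and floor 4 mm, so 192 x 80 mm inside. Origin: centre of its underside, on the bench.
- plaster_pot: White plaster pot with a green lid, 73 mm across, 71 mm high; loose bystander. Origin: centre of its underside.
- dropper_bottle: White dropper bottle with a blue nozzle, 36 mm across, 100 mm high; loose bystander. Origin: centre of its underside.
- bowl_green: Green rubber mixing bowl, 120 mm across, 78 mm high; loose bystander. Origin: centre of its underside.
- denture_trial: Jaw model with pink gum line, 62 x 61 x 26 mm; loose bystander. Origin: centre of its underside.

How it is judged:
By the outcome, as a careful person would: the job done as asked, in the order asked, and still so for the second after the job is handed in, with the robot touching nothing.
It also fails if it takes over 72 s, if anything falls off the work surface, if the arm or the gripper's body presses on something with over 40 N, if the wrist force passes 120 N, or if a joint passes its speed limit or range.

## Working session

There is one attempt and no reset: what is moved stays moved. The work goes in short steps, Python scripts to look and compute and a tool call to move; the robot and the scene stay as the last step left them, time stands still between calls to the robot, and variables do not carry over. Pictures are saved under pics/ and viewed, and the job is handed in when it is done.

Besides the shell and the picture viewer there is one more tool, called after "Emit:" as name([rows], argument=value, ...), one row to a line, values as JSON. servo_tool: Moves the arm, as the interface text tells. Its arguments: {"type":"object","properties":{"targets":{"type":"array"}},"required":["targets"]}

```bash
mkdir -p pics; ls
python3 - <<'E'
from station import ctrl, grab_frame, models
import cv2, numpy as np
s=ctrl.observe(); print(s, ctrl.tcp_to_grasp)
for n in ("scene","top"):
    f=grab_frame(n); cv2.imwrite(f"pics/{n}0.png",f["pixels"][:,:,::-1]); print(n,f["K"],f["R"],f["t"])
    np.savez(f"{n}0.npz",**{k:f[k] for k in("pixels","depth","K","R","t")})
E
```

```text
pics
{'time': 0.0, 'qpos': array([-0.92983247,  0.50186056, -0.42674889,  1.55147252,  0.22081206,
        1.13830416, -0.21026962]), 'joint_vel': array([ 2.82207768e-03, -3.84792655e-04, -1.98520448e-03,  7.67827830e-04,
       -5.97081712e-04,  4.54911434e-05,  9.38484114e-04]), 'joint_torque': array([ 2.42292717e-04, -5.69514620e+01, -5.81646904e+00, -2.80950344e+01,
        1.06534216e-02,  1.16737848e-02, -1.29170726e-05]), 'tool_pos': array([239.55537589, 603.48343692, 230.2382759 ]), 'ee_rot': array([-3.13960422e+00, -3.57070998e-05,  2.76388643e+00]), 'ft_force': array([-0.35827762, -0.27699451, -0.36571706]), 'ft_torque': array([0.02370008, 0.02921483, 0.02465352]), 'finger_gap': 85.69934877287204} -18.700000000000003
scene [[458.02982374   0.         260.60310726]
 [  0.         458.02982374 191.77149051]
 [  0.           0.           1.        ]] [[ 0.72725381 -0.6863346   0.00683463]
 [-0.32753059 -0.3557743  -0.87529901]
 [ 0.60317958  0.63432599 -0.48353379]] [-395.3102092   246.9045021  1038.86442567]
top [[385.31363649   0.         257.55664896]
 [  0.         385.31363649 192.13660126]
 [  0.           0.           1.        ]] [[ 0.02549348 -0.99967442 -0.00106419]
 [-0.99694036 -0.02534504 -0.07394282]
 [ 0.07389178  0.002946   -0.99726191]] [  15.8340791   547.57841802 1319.22514568]
```

View pics/scene0.png

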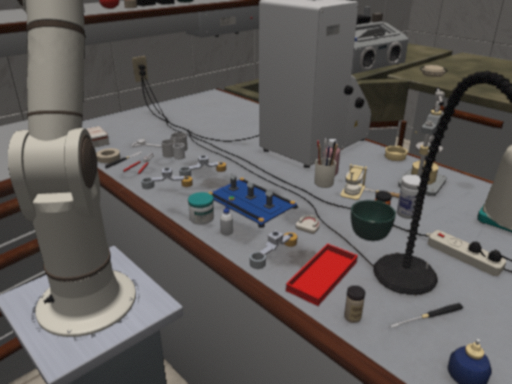

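View pics/top0.png

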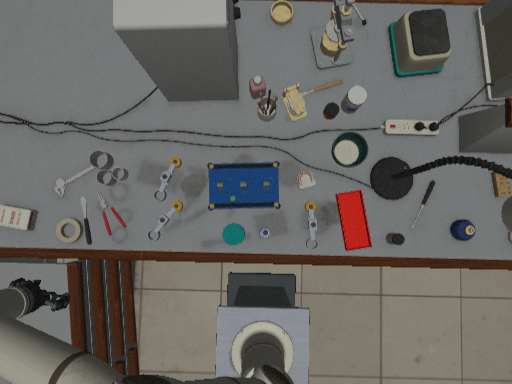

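```bash
cat > h.py <<'E'
import numpy as np, cv2
def pts(f,mask=None):
    d=f["depth"]; K=f["K"]
    v,u=np.nonzero((d>0)&(mask if mask is not None else True))
    z=d[v,u]; c=np.stack([(u-K[0,2])/K[0,0]*z,(v-K[1,2])/K[1,1]*z,z],1)
    return (c-f["t"])@f["R"], u,v      # R^T(c-t)
def ray(f,u,v,h):
    K=f["K"]; r=f["R"].T@np.array([(u-K[0,2])/K[0,0],(v-K[1,2])/K[1,1],1]); o=-f["R"].T@f["t"]
    return o+r*(h-o[2])/r[2]
E
python3 - <<'E'
from station import ctrl, grab_frame, models
import cv2, numpy as np
from h import *
np.set_printoptions(suppress=True,precision=1)
for n in ("top","scene"):
    f=grab_frame(n)
    for q in ("rotor_1","stand","reject_tray","plaster_pot","dropper_bottle","bowl_green","denture_trial","knife_left"):
        for r in models.cut_out(q,f)[:4]:
            if r["confidence"]<.2: continue
            p,u,v=pts(f,r["mask"])
            print(n,q,round(r["confidence"],2),r["xy"],r["mask"].sum(), np.median(p,0),np.percentile(p,2,axis=0),np.percentile(p,98,axis=0))
            if q in("rotor_1","stand","reject_tray"):
                k=p[:,2]>5
                m=p[k][:,:2]; R=cv2.minAreaRect(m.astype(np.float32)); print("   ",R)
im=cv2.imread("pics/top0.png")[130:270,130:390]
cv2.imwrite("pics/top0z.png",cv2.resize(im,None,fx=3,fy=3,interpolation=cv2.INTER_CUBIC))
E
```

```text
top rotor_1 0.89 [164.2, 177.0] 392 [590.4 343.   27.8] [510.9 306.3  -1.1] [658.9 388.1  64.4]
    ((585.9638671875, 346.09136962890625), (40.461578369140625, 166.00828552246094), 65.47959899902344)
top rotor_1 0.8 [166.9, 216.5] 325 [452.1 338.8  29.3] [379.2 294.    9.1] [505.4 401.2  64.3]
    ((440.512451171875, 348.5057067871094), (37.135276794433594, 163.94491577148438), 53.267860412597656)
top rotor_1 0.64 [309.3, 225.2] 363 [ 441.6 -156.8   28.1] [ 358.2 -181.6   -0.1] [ 514.  -138.6   62.7]
    ((436.6324462890625, -158.9551544189453), (162.00303649902344, 41.16311264038086), 2.782078742980957)
top rotor_1 0.44 [244.6, 186.2] 3326 [566.4  79.3  15.1] [489.4 -41.1  -0.1] [647.2 199.7  60.9]
    ((568.4880981445312, 79.86712646484375), (162.98892211914062, 252.13633728027344), 3.2114384174346924)
top stand 0.64 [244.2, 185.9] 3120 [566.6  79.   15.3] [491.9 -36.9   8.4] [645.8 196.4  61.7]
    ((568.6470947265625, 80.91329956054688), (162.14492797851562, 250.3128662109375), 3.307623863220215)
top reject_tray 0.61 [353.8, 221.7] 1565 [ 457.8 -306.9    4.4] [ 363.2 -358.7   -2.
[... 1617 characters left out ...]
530761719), (204.7307891845703, 90.4200668334961), 10.811335563659668)
scene plaster_pot 0.62 [200.0, 206.9] 712 [387.5  83.5  53.1] [365.8  67.1   6.1] [425.9 129.8  73.7]
scene dropper_bottle 0.56 [228.0, 222.7] 314 [402.5 -11.5  39.6] [391.8 -20.1   1.1] [422.5   7.3  78.5]
scene bowl_green 0.95 [372.5, 223.1] 1522 [ 694.6 -282.3   53.5] [ 637.8 -338.6   13.5] [ 753.8 -225.5   79.3]
scene denture_trial 0.59 [306.5, 222.8] 359 [ 588.7 -142.7   16.6] [ 565.2 -173.8    0.8] [628.8 -96.9  26.3]
scene knife_left 0.8 [249.6, 199.9] 2246 [560.3  54.7  16.6] [491.8 -46.5   3.8] [647.  187.1  67.2]
scene knife_left 0.67 [226.7, 222.7] 256 [402.5 -11.6  43.6] [391.8 -20.1   7.5] [417.7   2.3  79.8]
```

View pics/top0z.png

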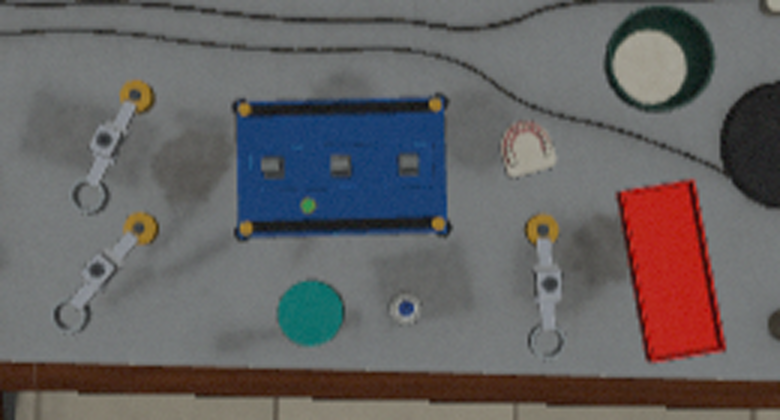

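Run:
```python
from station import ctrl, grab_frame, models
import cv2, numpy as np
from h import *
np.set_printoptions(suppress=True,precision=3)
f=grab_frame("wrist"); cv2.imwrite("pics/w0.png",f["pixels"][:,:,::-1]); print(f["K"],f["R"],f["t"], -f["R"].T@f["t"], f["depth"].min(),f["depth"].max())
```

```text
[[297.319   0.    255.081]
 [  0.    297.319 189.592]
 [  0.      0.      1.   ]] [[ 0.368  0.93   0.001]
 [ 0.883 -0.35   0.313]
 [ 0.292 -0.115 -0.95 ]] [-650.378  -41.114  378.947] [165.41  633.639 373.395] 0.0 1388.3997
```

View pics/w0.png

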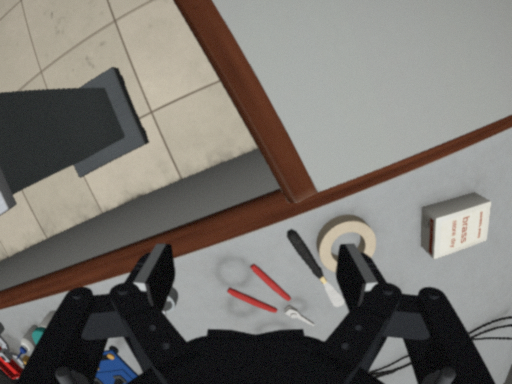

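Emit:
servo_tool([
  {"angular":[0,0,0],"linear":[-1,-0.58,0],"gripper":-1},
  {"angular":[0,0,0],"linear":[-1,-0.58,0],"gripper":-1},
  {"angular":[0,0,0],"linear":[-1,-0.58,0],"gripper":-1},
  {"angular":[0,0,0],"linear":[-1,-0.58,0],"gripper":-1},
  {"angular":[0,0,0],"linear":[-1,-0.58,0],"gripper":-1},
  {"angular":[0,0,0],"linear":[-1,-0.58,0],"gripper":-1},
  {"angular":[0,0,0],"linear":[-1,-0.58,0],"gripper":-1},
  {"angular":[0,0,0],"linear":[-1,-0.58,0],"gripper":-1},
  {"angular":[0,0,0],"linear":[-1,-0.58,0],"gripper":-1},
  {"angular":[0,0,0],"linear":[-1,-0.58,0],"gripper":-1},
  {"angular":[0,0,0],"linear":[-1,-0.58,0],"gripper":-1},
  {"angular":[0,0,0],"linear":[-1,-0.58,0],"gripper":-1},
])

```text
time: 2.05
tool_pos: [412.1, 385.4, 231.5]
ee_rot: [3.141, 0.0, 2.764]
ft_force: [-0.4, 0.1, -1.3]
finger_gap: 85.5
```

```bash
cat >> h.py <<'E'
def wpts(f,mask=None):
    d=f["depth"]; K=f["K"]
    v,u=np.nonzero((d>0)&(mask if mask is not None else True))
    x=u-K[0,2]; y=v-K[1,2]; r=np.hypot(x,y); th=r/K[0,0]; s=np.tan(th)/np.maximum(r,1e-9)
    z=d[v,u]; c=np.stack([x*s*z,y*s*z,z],1)
    return (c-f["t"])@f["R"],u,v
def wray(f,u,v,h):
    K=f["K"]; x=u-K[0,2]; y=v-K[1,2]; r=np.hypot(x,y); th=r/K[0,0]; s=np.tan(th)/max(r,1e-9)
    R=f["R"].T@np.array([x*s,y*s,1]); o=-f["R"].T@f["t"]; return o+R*(h-o[2])/R[2]
def wproj(f,X):
    c=f["R"]@np.asarray(X,float)+f["t"]; r=np.hypot(c[0],c[1]); th=np.arctan2(r,c[2]); k=f["K"][0,0]*th/max(r,1e-9)
    return np.array([f["K"][0,2]+k*c[0],f["K"][1,2]+k*c[1]])
def proj(f,X):
    c=f["K"]@(f["R"]@np.asarray(X,float)+f["t"]); return c[:2]/c[2]
def rect(f,z=0,x0=0,x1=0,y0=0,y1=0,s=1.0):
    """ortho picture of plane height z, col=-y,row=-x, s px/mm"""
    W=int((y1-y0)*s);H=int((x1-x0)*s)
    mx=np.zeros((H,W),np.float32);my=mx.copy()
    yy=y1-(np.arange(W)+.5)/s; xx=x1-(np.arange(H)+.5)/s
    X,Y=np.meshgrid(xx,yy,indexing="ij"); P=np.stack([X,Y,np.full_like(X,z)],-1)
    c=P@f["R"].T+f["t"]; r=np.hypot(c[...,0],c[...,1]); k=f["K"][0,0]*np.arctan2(r,c[...,2])/np.maximum(r,1e-9)
    return cv2.remap(f["pixels"],(f["K"][0,2]+k*c[...,0]).astype(np.float32),(f["K"][1,2]+k*c[...,1]).astype(np.float32),cv2.INTER_LINEAR)[:,:,::-1]
E
python3 - <<'E'
from station import ctrl, grab_frame, models
import cv2, numpy as np
from h import *
np.set_printoptions(suppress=True,precision=1)
s=ctrl.observe(); print(s["time"],s["tool_pos"],s["ee_rot"])
f=grab_frame("wrist"); cv2.imwrite("pics/w1.png",f["pixels"][:,:,::-1]);np.savez("w1.npz",**{k:f[k] for k in("pixels","depth","K","R","t")})
cv2.imwrite("pics/w1r.png",rect(f,45,350,700,0,450,1.6))
for q in("rotor_1","stand"):
  for r in models.cut_out(q,f)[:4]:
    p,u,v=wpts(f,r["mask"]); m=p[p[:,2]>5][:,:2]; hub=p[(p[:,2]>55)]
    print(q,r["confidence"],r["xy"],np.percentile(p,[2,98],axis=0),cv2.minAreaRect(m.astype(np.float32)),hub.mean(0) if len(hub) else 0,len(hub))
E
```

```text
2.05 [412.1 385.4 231.5] [3.1 0.  2.8]
rotor_1 0.93 [276.8, 279.5] [[510.1 307.9   2.8]
 [657.4 390.3  62.1]] ((587.1509399414062, 348.03375244140625), (40.53115463256836, 166.0355987548828), 67.16466522216797) [588.  346.7  59.5] 390
rotor_1 0.79 [234.8, 199.1] [[373.5 296.7  -0.8]
 [506.1 405.2  62.4]] ((442.00750732421875, 350.7413635253906), (41.42936325073242, 167.06979370117188), 53.26194763183594) [442.9 349.1  59.7] 647
rotor_1 0.59 [16.3, 295.9] [[ 384.1 -202.1   -1.5]
 [ 518.7 -135.7   58.2]] ((451.5074157714844, -149.62490844726562), (37.19973373413086, 140.0003662109375), 86.87165069580078) [ 449.8 -149.7   57.7] 35
stand 0.7 [123.8, 279.0] [[490.  -33.5   4.5]
 [646.5 204.8  18.7]] ((544.2742919921875, 161.91534423828125), (219.64617919921875, 431.509765625), 18.784835815429688) [382.4 325.6 289.7] 16
```

View pics/w1.png

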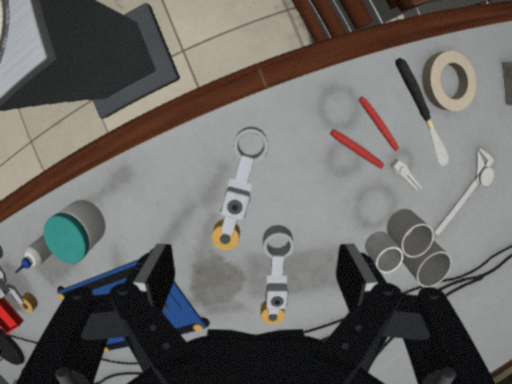

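View pics/w1r.png

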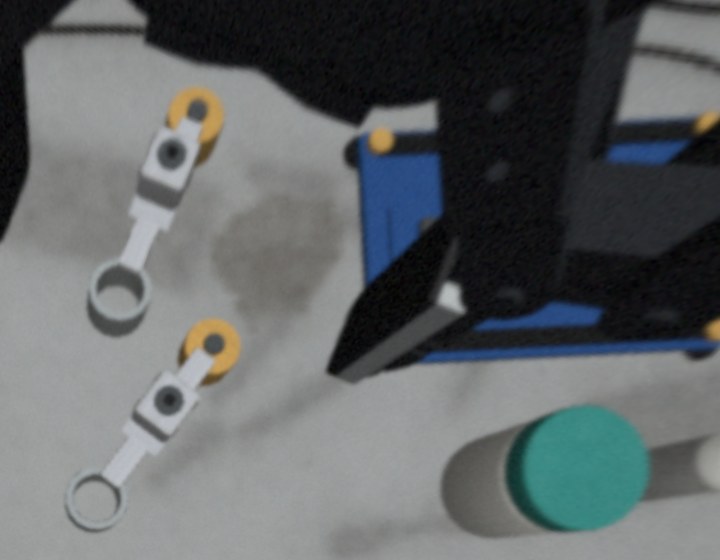

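```bash
cat > go.py <<'E'
import sys, numpy as np
from station import ctrl
from scipy.spatial.transform import Rotation as Ro
def go(x,y,z,yawdeg,ret=False):
    s=ctrl.observe(); R=Ro.from_euler("xyz",s["ee_rot"]).as_matrix()
    T=Ro.from_euler("xyz",[np.pi,0,np.radians(yawdeg)]).as_matrix()
    rv=Ro.from_matrix(R.T@T).as_rotvec()/0.12
    d=np.array([x,y,z])-s["tool_pos"]
    print("t",round(s["time"],2),"pos",s["tool_pos"].round(1),"yaw",np.degrees(s["ee_rot"][2]).round(1),"gap",round(s["finger_gap"],1),"F",s["ft_force"].round(1))
    print("rot units",rv.round(2),"| lin units after rot",(T.T@d/20).round(2),"| before rot",(R.T@d/20).round(2))
if __name__=="__main__": go(*map(float,sys.argv[1:5]))
E
python3 go.py 443.5 349 30 143.3
```

```text
t 2.2 pos [413.3 384.2 231.4] yaw 158.1 gap 85.5 F [-0.5  0.  -0.3]
rot units [-0.    0.01  2.15] | lin units after rot [-2.26 -0.51 10.07] | before rot [-2.05 -1.07 10.07]
```

Emit:
servo_tool([
  {"angular":[0,0,0.72],"linear":[0,0,1],"gripper":-1},
  {"angular":[0,0,0.72],"linear":[0,0,1],"gripper":-1},
  {"angular":[0,0,0.71],"linear":[0,0,1],"gripper":-1},
  {"angular":[0,0,0],"linear":[-0.75,-0.17,1],"gripper":-1},
  {"angular":[0,0,0],"linear":[-0.75,-0.17,1],"gripper":-1},
  {"angular":[0,0,0],"linear":[-0.76,-0.17,1],"gripper":-1},
  {"angular":[0,0,0],"linear":[0,0,0],"gripper":-1},
])

```text
time: 2.78
tool_pos: [441.3, 347.3, 107.4]
ee_rot: [-3.135, -0.0, 2.503]
ft_force: [0.2, -1.0, -0.1]
finger_gap: 85.1
```

Run:
```python
from station import ctrl, grab_frame, models
import cv2, numpy as np
from h import *
from go import go
np.set_printoptions(suppress=True,precision=1)
f=grab_frame("wrist"); cv2.imwrite("pics/w2.png",f["pixels"][:,:,::-1])
for r in models.cut_out("rotor_1",f)[:2]:
    p,u,v=wpts(f,r["mask"]); m=p[p[:,2]>5][:,:2]; hub=p[(p[:,2]>57)&(p[:,2]<61.5)]
    print(r["confidence"],r["xy"],cv2.minAreaRect(m.astype(np.float32)),hub.mean(0),cv2.minAreaRect(hub[:,:2].astype(np.float32)))
go(443.5,349,30,143.3)
```

```text
0.65 [259.5, 202.5] ((441.0799865722656, 348.6358947753906), (40.80329513549805, 167.22824096679688), 51.76823806762695) [442.6 348.8  59.3] ((444.21270751953125, 347.8356628417969), (27.486305236816406, 32.02656936645508), 51.079261779785156)
0.59 [330.8, 258.0] ((546.3389282226562, 363.9101867675781), (45.431819915771484, 202.9123077392578), 70.22176361083984) [573.  340.2  58. ] ((573.7388916015625, 338.95709228515625), (3.3863255977630615, 7.263720512390137), 32.924930572509766)
t 2.88 pos [440.8 351.7 110.8] yaw 143.6 gap 85.5 F [-0.7 -0.1  0.4]
rot units [-0. -0.  0.] | lin units after rot [-0.2 -0.   4. ] | before rot [-0.2 -0.   4. ]
```

View pics/w2.png

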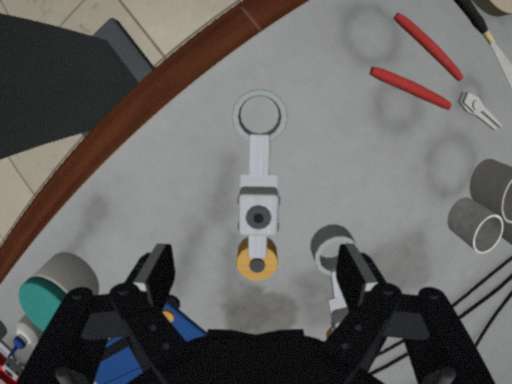

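Emit:
servo_tool([
  {"angular":[0,0,0.15],"linear":[-0.18,0,0.7],"gripper":-1},
  {"angular":[0,0,0],"linear":[0,0,1],"gripper":-1},
  {"angular":[0,0,0],"linear":[0,0,1],"gripper":-1},
  {"angular":[0,0,0],"linear":[0,0,0.8],"gripper":-0.5},
  {"angular":[0,0,0],"linear":[0,0,0.5],"gripper":0},
  {"angular":[0,0,0],"linear":[0,0,0],"gripper":1},
  {"angular":[0,0,0],"linear":[0,0,0],"gripper":1},
  {"angular":[0,0,0],"linear":[0,0,0],"gripper":1},
  {"angular":[0,0,0],"linear":[0,0,0],"gripper":1},
])

```text
time: 3.63
tool_pos: [445.3, 350.2, 32.7]
ee_rot: [3.139, 0.0, 2.488]
ft_force: [-1.4, 1.2, 3.4]
finger_gap: 27.1
```

Run:
```python
from station import ctrl, grab_frame, models
import cv2, numpy as np
from go import go
f=grab_frame("wrist"); cv2.imwrite("pics/w3.png",f["pixels"][:,:,::-1])
go(443.5,349,30,143.3)
```

```text
t 3.68 pos [445.3 350.3  32.7] yaw 142.6 gap 26.8 F [-0.8  0.3  2.6]
rot units [ 0.02  0.   -0.11] | lin units after rot [ 0.03 -0.1   0.14] | before rot [ 0.03 -0.11  0.14]
```

View pics/w3.png

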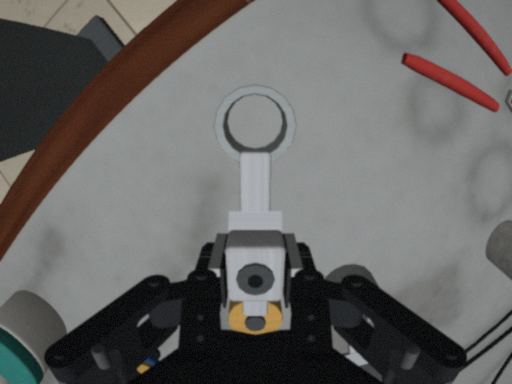

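Run:
```python
import numpy as np, cv2
from h import *
np.set_printoptions(suppress=True,precision=1)
for n in("top0","scene0"):
    f=dict(np.load(n+".npz")); hsv=cv2.cvtColor(f["pixels"],cv2.COLOR_RGB2HSV)
    m=cv2.inRange(hsv,(100,120,40),(130,255,255)); m=cv2.morphologyEx(m,cv2.MORPH_CLOSE,np.ones((5,5)))
    nn,l,st,_=cv2.connectedComponentsWithStats(m); i=1+np.argmax(st[1:,4]); v,u=np.nonzero(l==i)
    P=np.array([ray(f,a,b,14)[:2] for a,b in zip(u,v)],np.float32)
    print(n,st[i],cv2.minAreaRect(P))
    # knives from depth: points over the stand with z>50
    p,u,v=pts(f); k=(abs(p[:,0]-568)<30)&(abs(p[:,1]-80)<110)&(p[:,2]>45)
    km,lab,c=cv2.kmeans(p[k].astype(np.float32),3,None,(3,50,.1),5,0)
    for j in range(3):
        q=p[k][lab[:,0]==j]; q2=q[q[:,2]>60]; print(len(q),q.mean(0),q2.mean(0),q[:,2].max(),np.ptp(q,axis=0))
    im=f["pixels"][150:250,190:310] if n=="scene0" else f["pixels"][155:215,200:290]
    cv2.imwrite(f"pics/{n}st.png",cv2.resize(im[:,:,::-1],None,fx=6,fy=6,interpolation=cv2.INTER_CUBIC))
```

```text
top0 [ 209  162   70   48 2952] ((569.730224609375, 80.43224334716797), (158.15235900878906, 242.6323699951172), 3.1505513191223145)
29 [564.9 158.7  63.4] [565.5 157.9  67.3] 73.17025571480006 [13.9 18.3 25.5]
28 [569.4  80.5  64.4] [568.5  80.7  66.3] 73.65306474654874 [15.  17.4 22.8]
26 [572.9   3.8  64.6] [573.2   3.4  66.1] 73.46173677603883 [12.8 17.1 24.6]
scene0 [ 214  181   82   44 1609] ((550.37255859375, 70.14619445800781), (173.95591735839844, 245.2090606689453), 3.066275119781494)
51 [565.1 152.8  60.1] [565.5 153.   66.1] 72.89438962971887 [17.3 22.6 27.4]
61 [572.6  -3.9  59.4] [572.6  -2.9  66.3] 73.54080655118297 [17.8 22.3 28. ]
54 [568.1  73.4  60.6] [568.   74.4  66.6] 74.3274812860472 [17.  25.9 28.1]
```

View pics/top0st.png

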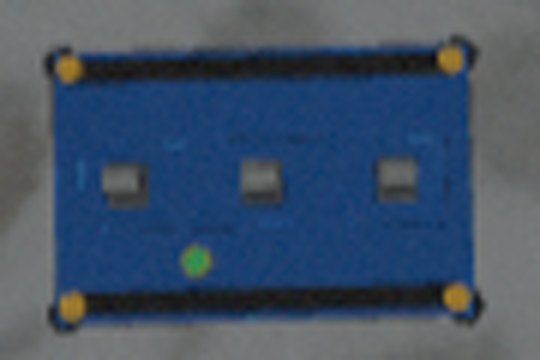

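View pics/scene0st.png

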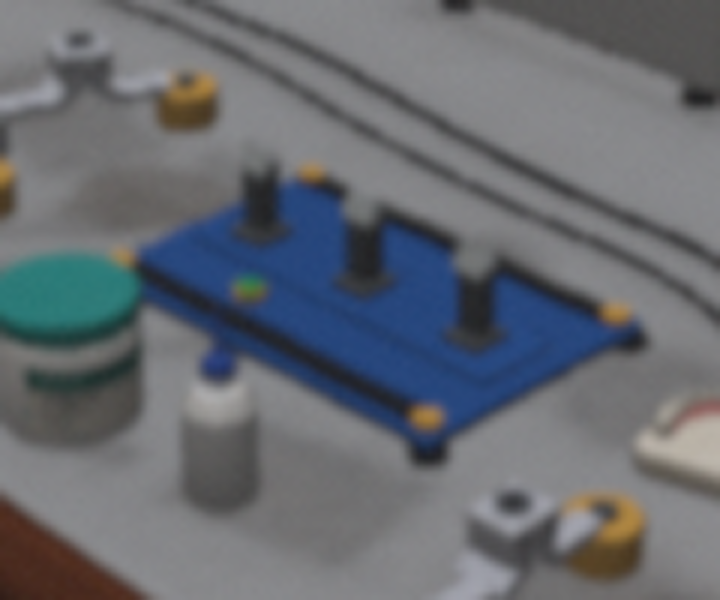

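Emit:
servo_tool([
  {"angular":[0,0,0],"linear":[0,0,-0.3],"gripper":1},
  {"angular":[0,0,0],"linear":[0,0,-0.8],"gripper":1},
  {"angular":[0,0,-0.5],"linear":[0,0,-1],"gripper":1},
  {"angular":[0,0,-0.9],"linear":[0,0,-1],"gripper":1},
  {"angular":[0,0,-0.9],"linear":[0,0,-1],"gripper":1},
  {"angular":[0,0,-0.9],"linear":[0,0,-1],"gripper":1},
  {"angular":[0,0,-0.9],"linear":[0,0,-0.4],"gripper":1},
  {"angular":[0,0,-0.9],"linear":[0,0,0],"gripper":1},
  {"angular":[0,0,-0.9],"linear":[0,0,0],"gripper":1},
  {"angular":[0,0,0],"linear":[0,0,0],"gripper":1},
])

```text
time: 4.52
tool_pos: [444.9, 348.6, 142.0]
ee_rot: [3.142, 0.001, -3.084]
ft_force: [0.2, -0.4, -2.8]
finger_gap: 27.1
```

```bash
python3 go.py 569.5 80.5 135 183.15
```

```text
t 4.52 pos [444.9 348.6 142. ] yaw -176.7 gap 27.1 F [ 0.2 -0.4 -2.8]
rot units [0.   0.   0.02] | lin units after rot [ -5.48 -13.73   0.35] | before rot [ -5.45 -13.74   0.35]
```

Emit:
servo_tool([
  {"angular":[0,0,0],"linear":[-0.45,-0.6,0],"gripper":1},
  {"angular":[0,0,0],"linear":[-0.45,-1,0],"gripper":1},
  {"angular":[0,0,0],"linear":[-0.45,-1,0],"gripper":1},
  {"angular":[0,0,0],"linear":[-0.45,-1,0],"gripper":1},
  {"angular":[0,0,0],"linear":[-0.45,-1,0],"gripper":1},
  {"angular":[0,0,0],"linear":[-0.45,-1,0],"gripper":1},
  {"angular":[0,0,0],"linear":[-0.45,-1,0],"gripper":1},
  {"angular":[0,0,0],"linear":[-0.45,-1,0],"gripper":1},
  {"angular":[0,0,0],"linear":[-0.45,-1,0],"gripper":1},
  {"angular":[0,0,0],"linear":[-0.45,-1,0],"gripper":1},
  {"angular":[0,0,0],"linear":[-0.45,-1,0],"gripper":1},
  {"angular":[0,0,0],"linear":[-0.45,-1,0],"gripper":1},
])

```text
time: 5.52
tool_pos: [565.2, 122.0, 141.3]
ee_rot: [-3.141, -0.001, -3.091]
ft_force: [0.3, -0.2, -2.5]
finger_gap: 27.3
```

Emit:
servo_tool([
  {"angular":[0,0,0],"linear":[-0.08,-0.8,0],"gripper":1},
  {"angular":[0,0,0],"linear":[0,-0.33,0],"gripper":1},
  {"angular":[0,0,0],"linear":[0,0,0],"gripper":1},
  {"angular":[0,0,0],"linear":[0,0,0],"gripper":1},
])

```text
time: 5.85
tool_pos: [567.3, 101.3, 141.3]
ee_rot: [3.141, -0.001, -3.089]
ft_force: [-0.2, 0.2, -2.3]
finger_gap: 27.0
```

Run:
```python
from station import ctrl, grab_frame, models
import cv2, numpy as np
from go import go
from h import *
np.set_printoptions(suppress=True,precision=1)
f=grab_frame("wrist"); cv2.imwrite("pics/w4.png",f["pixels"][:,:,::-1]);np.savez("w4.npz",**{k:f[k] for k in("pixels","depth","K","R","t")})
go(569.5,80.5,135,183.15)
p,u,v=wpts(f); k=(abs(p[:,0]-568)<30)&(abs(p[:,1]-80)<110)&(p[:,2]>50)&(p[:,2]<78)
for y0 in(158,80,3):
    q=p[k&(abs(p[:,1]-y0)<20)&(p[:,2]>60)]; print(len(q),q.mean(0) if len(q) else 0, q.min(0) if len(q) else 0,q.max(0) if len(q) else 0)
g=grab_frame("top"); cv2.imwrite("pics/t4.png",cv2.resize(g["pixels"][140:260,140:370,::-1],None,fx=3,fy=3,interpolation=cv2.INTER_CUBIC))
```

```text
t 5.9 pos [567.3 102.4 141.4] yaw -176.9 gap 27.2 F [ 0.8  0.5 -2.4]
rot units [ 0. -0. -0.] | lin units after rot [-0.1 -1.1  0.3] | before rot [-0.1 -1.1  0.3]
384 [565.6 156.8  66.1] [560.4 147.4  60. ] [574.  167.3  72.8]
399 [569.4  79.9  65.9] [564.2  69.5  60. ] [578.3  90.   72.8]
347 [573.6   2.8  65.6] [567.9  -8.7  60. ] [582.4  12.5  72.7]
```

View pics/w4.png

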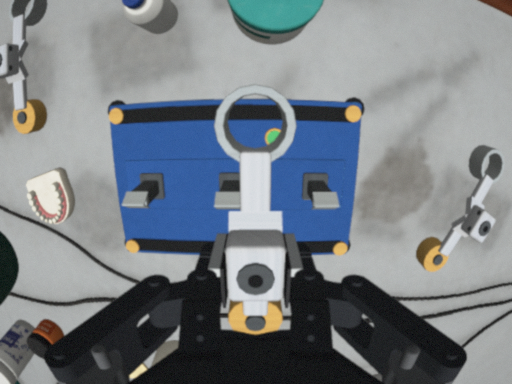

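Emit:
servo_tool([
  {"angular":[0,0,0],"linear":[-0.13,-0.55,0],"gripper":1},
  {"angular":[0,0,0],"linear":[0,-0.55,0.4],"gripper":1},
  {"angular":[0,0,0],"linear":[0,0,0.8],"gripper":1},
  {"angular":[0,0,0],"linear":[0,0,0.8],"gripper":1},
  {"angular":[0,0,0],"linear":[0,0,0.6],"gripper":1},
  {"angular":[0,0,0],"linear":[0,0,0.4],"gripper":1},
  {"angular":[0,0,0],"linear":[0,0,0.2],"gripper":1},
  {"angular":[0,0,0],"linear":[0,0,0],"gripper":1},
  {"angular":[0,0,0],"linear":[0,0,0],"gripper":1},
])

```text
time: 6.7
tool_pos: [572.0, 79.1, 77.4]
ee_rot: [3.141, 0.0, -3.087]
ft_force: [-0.2, 0.8, -2.5]
finger_gap: 27.1
```

Run:
```python
from station import ctrl, grab_frame, models
import cv2, numpy as np
from go import go
f=grab_frame("wrist"); cv2.imwrite("pics/w5.png",f["pixels"][:,:,::-1])
go(570,80.1,68.7,183.15)
g=grab_frame("scene"); cv2.imwrite("pics/s5.png",cv2.resize(g["pixels"][130:250,170:330,::-1],None,fx=4,fy=4,interpolation=cv2.INTER_CUBIC))
```

```text
t 6.75 pos [572.3  79.2  77.9] yaw -176.9 gap 26.8 F [-0.8  0.1 -2.1]
rot units [ 0.    0.01 -0.  ] | lin units after rot [0.11 0.05 0.46] | before rot [0.11 0.05 0.46]
```

View pics/s5.png

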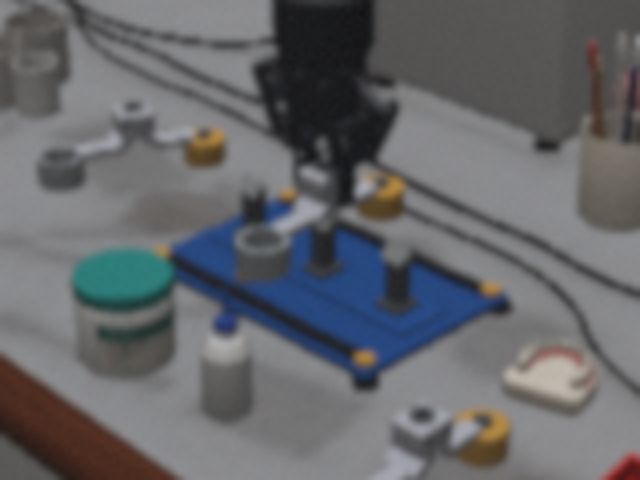

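View pics/w5.png

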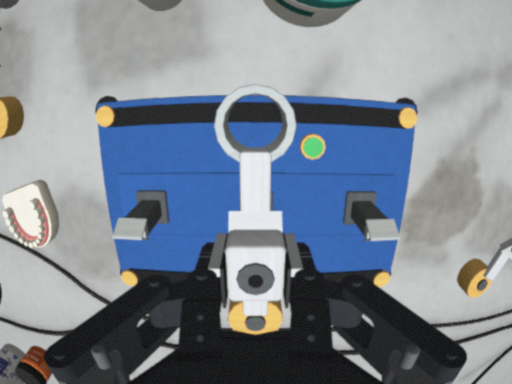

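Emit:
servo_tool([
  {"angular":[0,0,0],"linear":[0.11,0.03,0.15],"gripper":1},
  {"angular":[0,0,0],"linear":[0,0,0.12],"gripper":1},
  {"angular":[0,0,0],"linear":[0,0,0.08],"gripper":1},
  {"angular":[0,0,0],"linear":[0,0,0.05],"gripper":1},
  {"angular":[0,0,0],"linear":[0,0,0],"gripper":1},
])

```text
time: 7.22
tool_pos: [569.6, 79.4, 69.2]
ee_rot: [3.142, 0.0, -3.087]
ft_force: [-0.1, -0.1, -3.5]
finger_gap: 26.8
```

```bash
python3 go.py 570 80.1 68.7 183.15
```

```text
t 7.22 pos [569.6  79.4  69.2] yaw -176.9 gap 26.8 F [-0.1 -0.1 -3.5]
rot units [ 0.    0.   -0.01] | lin units after rot [-0.02  0.03  0.03] | before rot [-0.02  0.03  0.03]
```

Emit:
servo_tool([
  {"angular":[0,0,0],"linear":[0,0.02,0.04],"gripper":1},
  {"angular":[0,0,0],"linear":[0,0,0.02],"gripper":1},
  {"angular":[0,0,0],"linear":[0,0,0],"gripper":1},
])

```text
time: 7.47
tool_pos: [570.2, 80.0, 68.4]
ee_rot: [3.141, 0.001, -3.087]
ft_force: [1.1, 0.3, -1.6]
finger_gap: 27.1
```

Emit:
servo_tool([
  {"angular":[0,0,0],"linear":[0,0,0.04],"gripper":1},
  {"angular":[0,0,0],"linear":[0,0,0],"gripper":1},
  {"angular":[0,0,0],"linear":[0,0,0],"gripper":1},
])

```text
time: 7.72
tool_pos: [570.3, 80.0, 68.0]
ee_rot: [3.141, 0.002, -3.087]
ft_force: [1.5, -0.0, 3.2]
finger_gap: 27.6
```

Emit:
servo_tool([
  {"angular":[0,0,0],"linear":[0,0,0],"gripper":0.3},
  {"angular":[0,0,0],"linear":[0,0,0],"gripper":0.25},
  {"angular":[0,0,0],"linear":[0,0,0],"gripper":0.1},
  {"angular":[0,0,0],"linear":[0,0,0],"gripper":-0.1},
  {"angular":[0,0,0],"linear":[0,0,0],"gripper":-0.1},
  {"angular":[0,0,0],"linear":[0,0,0],"gripper":-0.1},
])

```text
time: 8.22
tool_pos: [569.2, 79.9, 67.1]
ee_rot: [3.142, -0.001, -3.087]
ft_force: [0.1, -0.1, 1.2]
finger_gap: 46.6
```

Run:
```python
from station import ctrl, grab_frame, models
import cv2, numpy as np
from go import go
f=grab_frame("wrist"); cv2.imwrite("pics/w6.png",f["pixels"][:,:,::-1])
go(588.5,346.5,110,157)
g=grab_frame("scene"); cv2.imwrite("pics/s6.png",cv2.resize(g["pixels"][130:250,170:330,::-1],None,fx=4,fy=4,interpolation=cv2.INTER_CUBIC))
```

```text
t 8.27 pos [569.3  79.9  67.2] yaw -176.9 gap 46.9 F [0.4 0.6 0.2]
rot units [-0.  -0.   3.8] | lin units after rot [ 4.32 12.65 -2.14] | before rot [-1.68 13.26 -2.14]
```

View pics/s6.png

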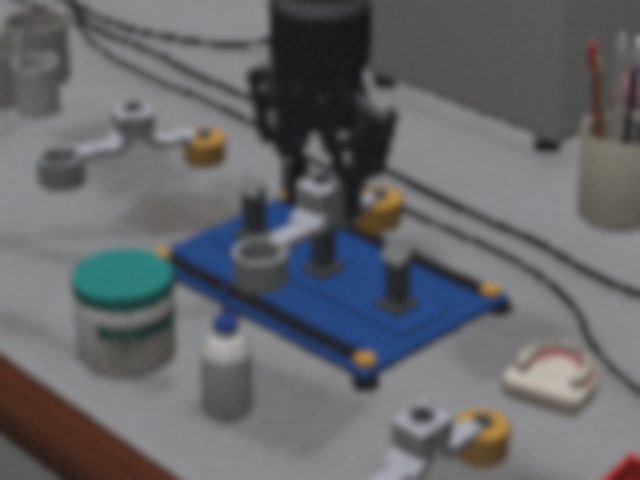

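View pics/w6.png

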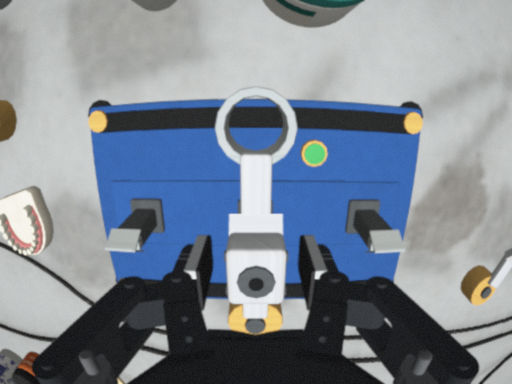

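Emit:
servo_tool([
  {"angular":[0,0,0],"linear":[0,0,-0.5],"gripper":-0.1},
  {"angular":[0,0,0],"linear":[0,0,-1],"gripper":-0.1},
  {"angular":[0,0,0],"linear":[0,0,-1],"gripper":-0.1},
  {"angular":[0,0,0],"linear":[0,0,-0.5],"gripper":-0.1},
  {"angular":[0,0,0],"linear":[-0.2,1,0],"gripper":-0.1},
  {"angular":[0,0,0],"linear":[-0.2,1,0],"gripper":-0.1},
  {"angular":[0,0,0],"linear":[-0.2,1,0],"gripper":-0.5},
  {"angular":[0,0,0],"linear":[-0.2,1,0],"gripper":-1},
  {"angular":[0,0,0],"linear":[-0.2,1,0],"gripper":-1},
  {"angular":[0,0,0],"linear":[-0.2,1,0],"gripper":-1},
  {"angular":[0,0,0],"linear":[-0.2,1,0],"gripper":-1},
  {"angular":[0,0,0],"linear":[-0.2,1,0],"gripper":-1},
])

```text
time: 9.32
tool_pos: [592.8, 242.3, 127.6]
ee_rot: [-3.142, 0.0, -3.087]
ft_force: [0.5, -0.1, 1.0]
finger_gap: 85.6
```

Emit:
servo_tool([
  {"angular":[0,0,0],"linear":[0,1,0],"gripper":-1},
  {"angular":[0,0,0],"linear":[0,1,0],"gripper":-1},
  {"angular":[0,0,0],"linear":[0,1,0],"gripper":-1},
  {"angular":[0,0,0],"linear":[0,1,0],"gripper":-1},
  {"angular":[0,0,0],"linear":[0,1,0],"gripper":-1},
  {"angular":[0,0,0.95],"linear":[0,0,0],"gripper":-1},
  {"angular":[0,0,0.95],"linear":[0,0,0],"gripper":-1},
  {"angular":[0,0,0.95],"linear":[0,0,0],"gripper":-1},
  {"angular":[0,0,0.95],"linear":[0,0,0],"gripper":-1},
  {"angular":[0,0,0],"linear":[0,0,0],"gripper":-1},
])

```text
time: 10.15
tool_pos: [587.2, 341.4, 127.6]
ee_rot: [3.142, 0.0, 2.736]
ft_force: [-1.2, 0.1, 0.2]
finger_gap: 85.4
```

```bash
cat > look.py <<'E'
from station import ctrl, grab_frame, models
import cv2, numpy as np, sys
from h import *
from go import go
np.set_printoptions(suppress=True,precision=1)
def look(name,x,y,z,yaw):
    f=grab_frame("wrist"); cv2.imwrite(f"pics/{name}.png",f["pixels"][:,:,::-1])
    for r in models.cut_out("rotor_1",f)[:3]:
        p,u,v=wpts(f,r["mask"]); p=p[np.hypot(p[:,0]-x,p[:,1]-y)<100]
        m=p[(p[:,2]>5)&(p[:,2]<66)][:,:2]; hub=p[(p[:,2]>57)&(p[:,2]<61.5)]
        if len(hub)<50: continue
        print(r["confidence"],r["xy"],cv2.minAreaRect(m.astype(np.float32)),hub.mean(0),cv2.minAreaRect(hub[:,:2].astype(np.float32)))
    go(x,y,z,yaw)
look(sys.argv[1],*map(float,sys.argv[2:6]))
E
python3 look.py w7 588.5 346.5 33 156.5
```

```text
0.93 [262.3, 193.4] ((587.7407836914062, 346.64361572265625), (40.186500549316406, 166.4493865966797), 65.61316680908203) [588.9 346.6  59.3] ((590.6546020507812, 346.5137634277344), (27.1561222076416, 31.25246238708496), 66.14204406738281)
t 10.25 pos [587.3 341.3 127.5] yaw 157.2 gap 85.4 F [-0.7  0.7  0.1]
rot units [-0.   0.   0.1] | lin units after rot [0.1 0.3 4.7] | before rot [0.  0.3 4.7]
```

View pics/w7.png

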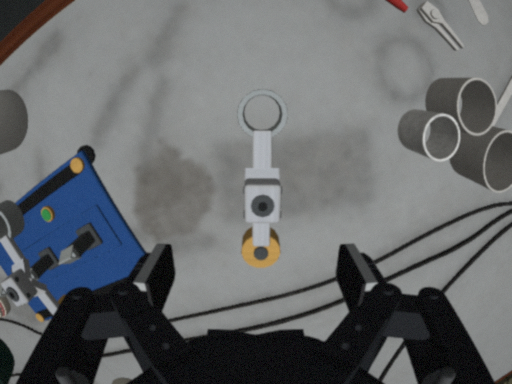

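Emit:
servo_tool([
  {"angular":[0,0,0.15],"linear":[0,0.14,0.7],"gripper":-1},
  {"angular":[0,0,0],"linear":[0,0.14,1],"gripper":-1},
  {"angular":[0,0,0],"linear":[0,0,1],"gripper":-1},
  {"angular":[0,0,0],"linear":[0,0,1],"gripper":-1},
  {"angular":[0,0,0],"linear":[0,0,0.7],"gripper":-0.5},
  {"angular":[0,0,0],"linear":[0,0,0.3],"gripper":0},
  {"angular":[0,0,0],"linear":[0,0,0],"gripper":0.2},
  {"angular":[0,0,0],"linear":[0,0,0],"gripper":1},
  {"angular":[0,0,0],"linear":[0,0,0],"gripper":1},
  {"angular":[0,0,0],"linear":[0,0,0],"gripper":1},
  {"angular":[0,0,0],"linear":[0,0,0],"gripper":1},
])

```text
time: 11.17
tool_pos: [590.3, 346.8, 34.5]
ee_rot: [3.14, 0.001, 2.722]
ft_force: [-1.2, 0.4, -0.1]
finger_gap: 26.7
```

Run:
```python
from station import ctrl, grab_frame, models
import cv2, numpy as np
from go import go
f=grab_frame("wrist"); cv2.imwrite("pics/w8.png",f["pixels"][:,:,::-1])
go(565.2,157.7,140,183.15)
```

```text
t 11.22 pos [590.3 346.8  34.5] yaw 155.9 gap 27.0 F [-0.5 -0.8  1.6]
rot units [ 0.01  0.01 -3.96] | lin units after rot [ 1.77 -9.37 -5.28] | before rot [-2.71 -9.14 -5.29]
```

View pics/w8.png

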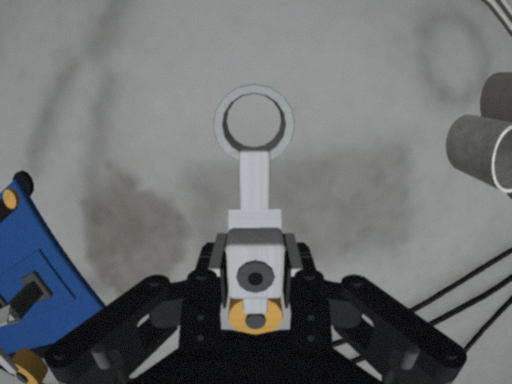

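Emit:
servo_tool([
  {"angular":[0,0,0],"linear":[0,0,-0.3],"gripper":1},
  {"angular":[0,0,0],"linear":[0,0,-0.8],"gripper":1},
  {"angular":[0,0,-0.8],"linear":[0,0,-1],"gripper":1},
  {"angular":[0,0,-0.8],"linear":[0,0,-1],"gripper":1},
  {"angular":[0,0,-0.8],"linear":[0,0,-1],"gripper":1},
  {"angular":[0,0,-0.8],"linear":[0,0,-1],"gripper":1},
  {"angular":[0,0,-0.76],"linear":[0,0,-0.2],"gripper":1},
  {"angular":[0,0,0],"linear":[0.35,-0.8,0],"gripper":1},
  {"angular":[0,0,0],"linear":[0.35,-1,0],"gripper":1},
  {"angular":[0,0,0],"linear":[0.35,-1,0],"gripper":1},
  {"angular":[0,0,0],"linear":[0.35,-1,0],"gripper":1},
  {"angular":[0,0,0],"linear":[0.35,-1,0],"gripper":1},
])

```text
time: 12.22
tool_pos: [559.8, 247.6, 140.8]
ee_rot: [-3.141, 0.001, -3.086]
ft_force: [0.1, -0.4, -1.7]
finger_gap: 26.7
```

Emit:
servo_tool([
  {"angular":[0,0,0],"linear":[0,-1,0],"gripper":1},
  {"angular":[0,0,0],"linear":[0,-1,0],"gripper":1},
  {"angular":[0,0,0],"linear":[0,-1,0],"gripper":1},
  {"angular":[0,0,0],"linear":[0,-0.7,0],"gripper":1},
  {"angular":[0,0,0],"linear":[0,0,0],"gripper":1},
])

```text
time: 12.63
tool_pos: [565.0, 169.8, 140.2]
ee_rot: [-3.139, 0.001, -3.091]
ft_force: [0.5, -1.0, -2.9]
finger_gap: 26.7
```

Run:
```python
from station import ctrl, grab_frame, models
import cv2, numpy as np
from go import go
from h import *
np.set_printoptions(suppress=True,precision=1)
f=grab_frame("wrist"); cv2.imwrite("pics/w9.png",f["pixels"][:,:,::-1])
go(565.7,157.7,70.1,183.15)
p,u,v=wpts(f); k=(abs(p[:,0]-568)<30)&(abs(p[:,1]-80)<110)&(p[:,2]>60)&(p[:,2]<78)
for y0 in(158,3):
    q=p[k&(abs(p[:,1]-y0)<20)]; print(len(q),q.mean(0) if len(q) else 0, q.min(0) if len(q) else 0,q.max(0) if len(q) else 0)
```

```text
t 12.68 pos [564.7 172.5 140.2] yaw -177.0 gap 26.8 F [ 0.4  0.8 -1.5]
rot units [-0.  0. -0.] | lin units after rot [-0.  -0.7  3.5] | before rot [-0.  -0.7  3.5]
197 [565.7 152.6  65.9] [560.6 147.7  60.1] [573.7 157.5  72.3]
273 [574.    3.4  65.5] [567.9  -8.6  60. ] [582.4  13.2  72.6]
```

View pics/w9.png

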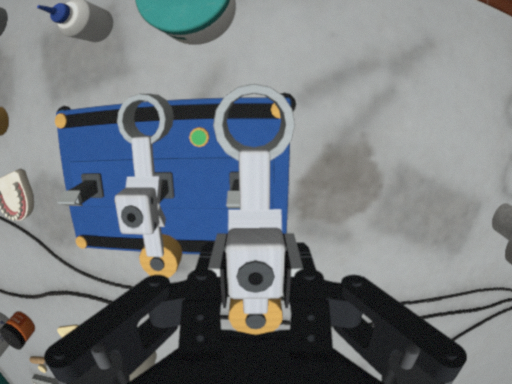

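Emit:
servo_tool([
  {"angular":[0,0,0],"linear":[-0.03,-0.4,0],"gripper":1},
  {"angular":[0,0,0],"linear":[-0.03,-0.33,0.4],"gripper":1},
  {"angular":[0,0,0],"linear":[0,0,0.8],"gripper":1},
  {"angular":[0,0,0],"linear":[0,0,0.8],"gripper":1},
  {"angular":[0,0,0],"linear":[0,0,0.6],"gripper":1},
  {"angular":[0,0,0],"linear":[0,0,0.4],"gripper":1},
  {"angular":[0,0,0],"linear":[0,0,0.2],"gripper":1},
  {"angular":[0,0,0],"linear":[0,0,0.1],"gripper":1},
  {"angular":[0,0,0],"linear":[0,0,0],"gripper":1},
  {"angular":[0,0,0],"linear":[0,0,0],"gripper":1},
])

```text
time: 13.52
tool_pos: [566.5, 160.5, 73.8]
ee_rot: [3.141, 0.001, -3.086]
ft_force: [0.4, -0.9, -1.8]
finger_gap: 27.1
```

Run:
```python
from station import ctrl, grab_frame, models
import cv2, numpy as np
from go import go
f=grab_frame("wrist"); cv2.imwrite("pics/w10.png",f["pixels"][:,:,::-1])
go(565.7,157.7,70.1,183.15)
```

```text
t 13.57 pos [566.6 160.5  74. ] yaw -176.8 gap 27.3 F [ 0.4  0.7 -1.7]
rot units [0.   0.01 0.01] | lin units after rot [ 0.05 -0.14  0.19] | before rot [ 0.05 -0.14  0.19]
```

View pics/w10.png

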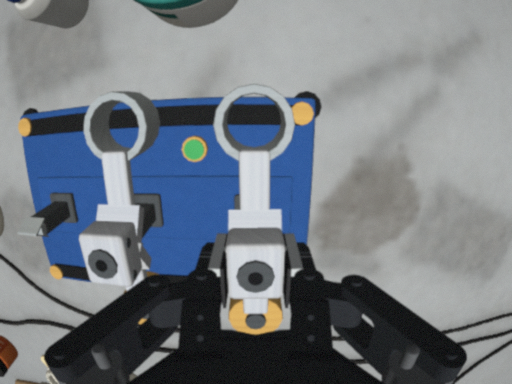

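Emit:
servo_tool([
  {"angular":[0,0,0],"linear":[0.04,-0.14,0.05],"gripper":1},
  {"angular":[0,0,0],"linear":[0,0,0.08],"gripper":1},
  {"angular":[0,0,0],"linear":[0,0,0.06],"gripper":1},
  {"angular":[0,0,0],"linear":[0,0,0.04],"gripper":1},
  {"angular":[0,0,0],"linear":[0,0,0],"gripper":1},
  {"angular":[0,0,0],"linear":[0,0,0],"gripper":1},
])

```text
time: 14.07
tool_pos: [566.7, 157.3, 69.5]
ee_rot: [3.141, 0.003, -3.087]
ft_force: [1.7, -0.3, 3.7]
finger_gap: 26.7
```

Emit:
servo_tool([
  {"angular":[0,0,0],"linear":[0,0,0],"gripper":0.3},
  {"angular":[0,0,0],"linear":[0,0,0],"gripper":0.25},
  {"angular":[0,0,0],"linear":[0,0,0],"gripper":0.1},
  {"angular":[0,0,0],"linear":[0,0,0],"gripper":-0.1},
  {"angular":[0,0,0],"linear":[0,0,0],"gripper":-0.1},
  {"angular":[0,0,0],"linear":[0,0,0],"gripper":-0.1},
])

```text
time: 14.57
tool_pos: [565.1, 157.3, 68.5]
ee_rot: [-3.142, -0.001, -3.086]
ft_force: [0.6, -0.2, 0.3]
finger_gap: 47.2
```

Run:
```python
from station import ctrl, grab_frame, models
import cv2, numpy as np
from go import go
f=grab_frame("wrist"); cv2.imwrite("pics/w11.png",f["pixels"][:,:,::-1])
go(439,-159,160,182.8)
g=grab_frame("scene"); cv2.imwrite("pics/s11.png",cv2.resize(g["pixels"][130:250,170:330,::-1],None,fx=4,fy=4,interpolation=cv2.INTER_CUBIC))
```

```text
t 14.62 pos [565.2 157.3  68.5] yaw -176.8 gap 47.0 F [-0.1  0.4 -0.8]
rot units [-0.   -0.    0.06] | lin units after rot [  7.07 -15.49  -4.57] | before rot [  7.18 -15.44  -4.57]
```

View pics/s11.png

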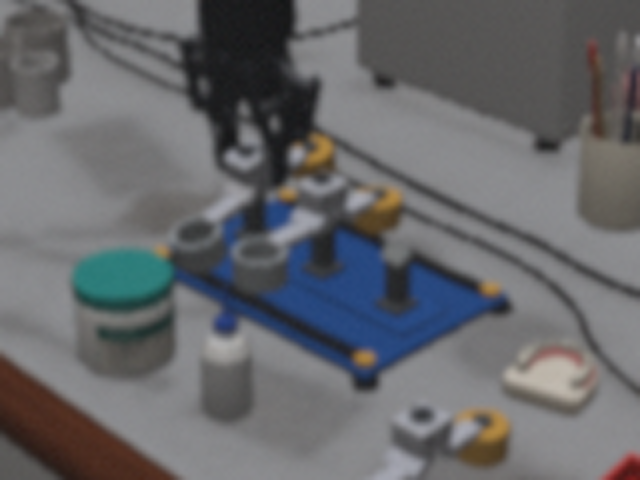

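View pics/w11.png

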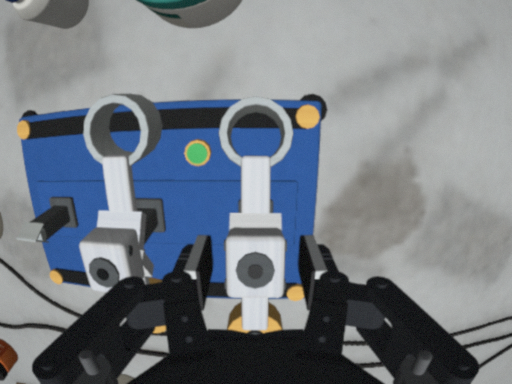

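Emit:
servo_tool([
  {"angular":[0,0,0],"linear":[0,0,-0.5],"gripper":-0.1},
  {"angular":[0,0,0],"linear":[0,0,-1],"gripper":-0.1},
  {"angular":[0,0,0],"linear":[0,0,-1],"gripper":-0.1},
  {"angular":[0,0,0],"linear":[0,0,-1],"gripper":-0.1},
  {"angular":[0,0,0],"linear":[0,-0.5,-1],"gripper":-0.1},
  {"angular":[0,0,0],"linear":[0.4,-1,0],"gripper":-0.1},
  {"angular":[0,0,0],"linear":[0.4,-1,0],"gripper":-0.1},
  {"angular":[0,0,0],"linear":[0.4,-1,0],"gripper":-0.1},
  {"angular":[0,0,0],"linear":[0.4,-1,0],"gripper":-0.5},
  {"angular":[0,0,0],"linear":[0.4,-1,0],"gripper":-0.5},
  {"angular":[0,0,0],"linear":[0.4,-1,0],"gripper":-0.5},
  {"angular":[0,0,0],"linear":[0.4,-1,0],"gripper":-0.5},
])

```text
time: 15.67
tool_pos: [517.5, 3.6, 159.6]
ee_rot: [-3.141, 0.001, -3.086]
ft_force: [-0.1, -1.3, -0.8]
finger_gap: 63.9
```

Emit:
servo_tool([
  {"angular":[0,0,0],"linear":[0.5,-1,0],"gripper":-1},
  {"angular":[0,0,0],"linear":[0.5,-1,0],"gripper":-1},
  {"angular":[0,0,0],"linear":[0.5,-1,0],"gripper":-1},
  {"angular":[0,0,0],"linear":[0.5,-1,0],"gripper":-1},
  {"angular":[0,0,0],"linear":[0.5,-1,0],"gripper":-1},
  {"angular":[0,0,0],"linear":[0.5,-1,0],"gripper":-1},
  {"angular":[0,0,0],"linear":[0.5,-1,0],"gripper":-1},
  {"angular":[0,0,0],"linear":[0.5,-1,0],"gripper":-1},
  {"angular":[0,0,0],"linear":[0,0,0.8],"gripper":-1},
  {"angular":[0,0,0],"linear":[0,0,0.8],"gripper":-1},
  {"angular":[0,0,0],"linear":[0,0,0],"gripper":-1},
])

```text
time: 16.58
tool_pos: [444.9, -159.7, 125.3]
ee_rot: [3.14, -0.003, -3.087]
ft_force: [-0.6, 1.3, -1.2]
finger_gap: 85.2
```

```bash
python3 look.py w12 439 -159 33.5 182.8
```

```text
0.89 [257.0, 189.1] ((438.0315246582031, -160.30841064453125), (166.1210174560547, 40.671791076660156), 2.936251640319824) [ 439.7 -158.9   59.3] ((440.9253845214844, -158.98268127441406), (31.836320877075195, 28.236724853515625), 4.607806205749512)
t 16.68 pos [ 446.6 -159.4  127. ] yaw -176.8 gap 85.4 F [ 0.3 -0.2  0. ]
rot units [ 0.  -0.   0.1] | lin units after rot [0.4 0.  4.7] | before rot [0.4 0.  4.7]
```

View pics/w12.png

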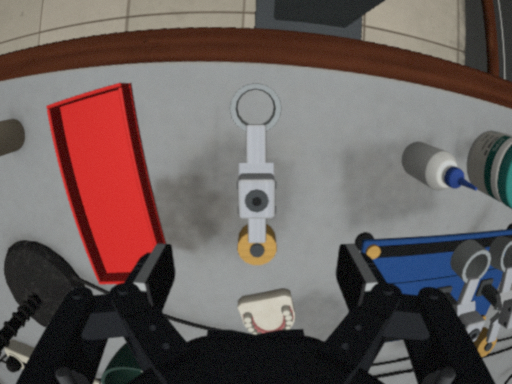

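Emit:
servo_tool([
  {"angular":[0,0,0],"linear":[0.3,0.02,0.7],"gripper":-1},
  {"angular":[0,0,0],"linear":[0,0,1],"gripper":-1},
  {"angular":[0,0,0],"linear":[0,0,1],"gripper":-1},
  {"angular":[0,0,0],"linear":[0,0,1],"gripper":-1},
  {"angular":[0,0,0],"linear":[0,0,0.7],"gripper":-0.5},
  {"angular":[0,0,0],"linear":[0,0,0.25],"gripper":0},
  {"angular":[0,0,0],"linear":[0,0,0],"gripper":0.2},
  {"angular":[0,0,0],"linear":[0,0,0],"gripper":1},
  {"angular":[0,0,0],"linear":[0,0,0],"gripper":1},
  {"angular":[0,0,0],"linear":[0,0,0],"gripper":1},
  {"angular":[0,0,0],"linear":[0,0,0],"gripper":1},
])

```text
time: 17.6
tool_pos: [442.0, -159.9, 35.0]
ee_rot: [-3.141, 0.002, -3.086]
ft_force: [-0.8, 1.4, 7.5]
finger_gap: 26.9
```

Run:
```python
from station import ctrl, grab_frame, models
import cv2, numpy as np
from go import go
f=grab_frame("wrist"); cv2.imwrite("pics/w13.png",f["pixels"][:,:,::-1])
go(574.1,2.3,145,183.15)
g=grab_frame("scene"); cv2.imwrite("pics/s13.png",cv2.resize(g["pixels"][130:280,150:350,::-1],None,fx=4,fy=4,interpolation=cv2.INTER_CUBIC))
```

```text
t 17.65 pos [ 442.  -159.9   35. ] yaw -176.8 gap 27.0 F [-0.4  1.2  6.7]
rot units [-0.01  0.02  0.01] | lin units after rot [-7.04  7.73 -5.5 ] | before rot [-7.06  7.72 -5.49]
```

View pics/w13.png

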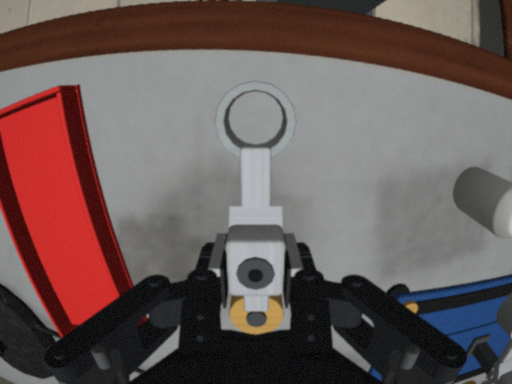

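View pics/s13.png

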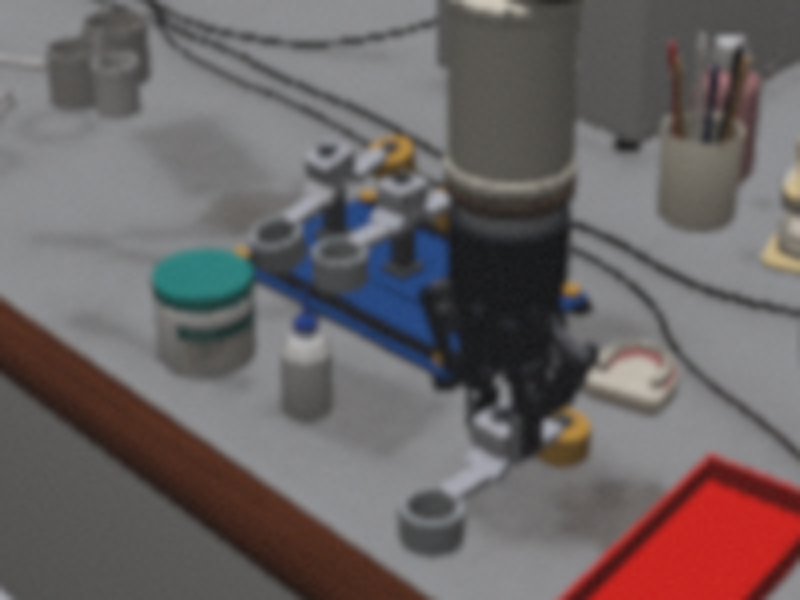

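Emit:
servo_tool([
  {"angular":[0,0,0],"linear":[0,0,-0.3],"gripper":1},
  {"angular":[0,0,0],"linear":[0,0,-0.8],"gripper":1},
  {"angular":[0,0,0],"linear":[0,0,-1],"gripper":1},
  {"angular":[0,0,0],"linear":[0,0,-1],"gripper":1},
  {"angular":[0,0,0],"linear":[-0.4,0.4,-1],"gripper":1},
  {"angular":[0,0,0],"linear":[-0.7,0.8,-1],"gripper":1},
  {"angular":[0,0,0],"linear":[-0.8,0.85,-0.4],"gripper":1},
  {"angular":[0,0,0],"linear":[-0.8,0.85,0],"gripper":1},
  {"angular":[0,0,0],"linear":[-0.8,0.85,0],"gripper":1},
  {"angular":[0,0,0],"linear":[-0.8,0.85,0],"gripper":1},
  {"angular":[0,0,0],"linear":[-0.8,0.85,0],"gripper":1},
  {"angular":[0,0,0],"linear":[-0.8,0.85,0],"gripper":1},
])

```text
time: 18.7
tool_pos: [551.7, -26.7, 144.0]
ee_rot: [-3.141, -0.001, -3.086]
ft_force: [0.5, -0.7, -1.7]
finger_gap: 26.7
```

Emit:
servo_tool([
  {"angular":[0,0,0],"linear":[-0.7,0.8,0],"gripper":1},
  {"angular":[0,0,0],"linear":[-0.4,0.5,0],"gripper":1},
  {"angular":[0,0,0],"linear":[0,0,0],"gripper":1},
  {"angular":[0,0,0],"linear":[0,0,0],"gripper":1},
])

```text
time: 19.03
tool_pos: [571.5, 0.0, 143.5]
ee_rot: [-3.141, -0.001, -3.085]
ft_force: [-1.2, -0.4, -2.2]
finger_gap: 27.7
```

Run:
```python
from station import ctrl, grab_frame, models
import cv2, numpy as np
from go import go
from h import *
np.set_printoptions(suppress=True,precision=1)
f=grab_frame("wrist"); cv2.imwrite("pics/w14.png",f["pixels"][:,:,::-1])
go(575.1,2.3,71,183.15)
p,u,v=wpts(f); k=(abs(p[:,0]-568)<30)&(abs(p[:,1]-80)<110)&(p[:,2]>60)&(p[:,2]<78)
for y0 in(3,):
    q=p[k&(abs(p[:,1]-y0)<20)]; print(len(q),q.mean(0) if len(q) else 0, q.min(0) if len(q) else 0,q.max(0) if len(q) else 0)
```

```text
t 19.08 pos [571.1  -1.2 143.4] yaw -176.8 gap 27.1 F [ 0.4  0.2 -3.3]
rot units [-0. -0.  0.] | lin units after rot [-0.2  0.2  3.6] | before rot [-0.2  0.2  3.6]
0 0 0 0
```

View pics/w14.png

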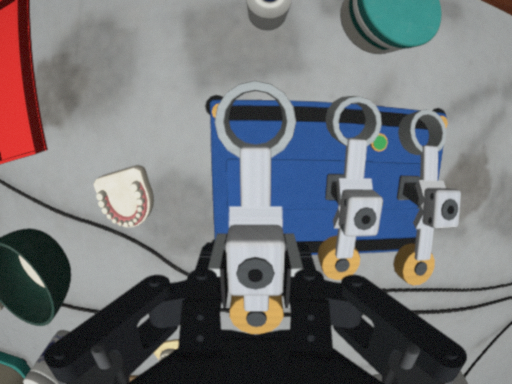

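Emit:
servo_tool([
  {"angular":[0,0,0],"linear":[-0.2,0.17,0],"gripper":1},
  {"angular":[0,0,0],"linear":[0,0,0.4],"gripper":1},
  {"angular":[0,0,0],"linear":[0,0,0.8],"gripper":1},
  {"angular":[0,0,0],"linear":[0,0,0.8],"gripper":1},
  {"angular":[0,0,0],"linear":[0,0,0.6],"gripper":1},
  {"angular":[0,0,0],"linear":[0,0,0.4],"gripper":1},
  {"angular":[0,0,0],"linear":[0,0,0.2],"gripper":1},
  {"angular":[0,0,0],"linear":[0,0,0.1],"gripper":1},
  {"angular":[0,0,0],"linear":[0,0,0],"gripper":1},
  {"angular":[0,0,0],"linear":[0,0,0],"gripper":1},
])

```text
time: 19.92
tool_pos: [576.4, 3.5, 78.2]
ee_rot: [-3.142, 0.001, -3.086]
ft_force: [0.2, -0.6, -2.0]
finger_gap: 27.0
```

Run:
```python
from station import ctrl, grab_frame, models
import cv2, numpy as np
from go import go
f=grab_frame("wrist"); cv2.imwrite("pics/w15.png",f["pixels"][:,:,::-1])
go(575.1,2.3,71,183.15)
```

```text
t 19.97 pos [576.6   3.5  78.4] yaw -176.8 gap 26.9 F [-0.6  1.  -2. ]
rot units [-0.    0.01  0.  ] | lin units after rot [ 0.08 -0.06  0.37] | before rot [ 0.08 -0.06  0.37]
```

View pics/w15.png

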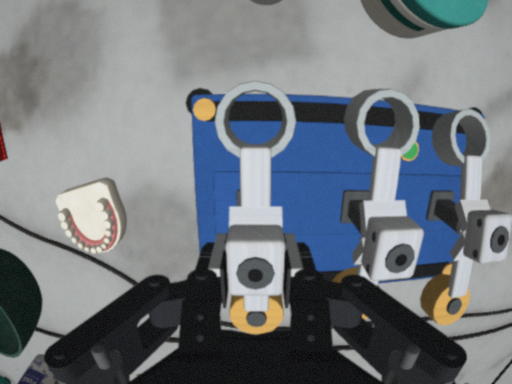

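Emit:
servo_tool([
  {"angular":[0,0,0],"linear":[0.07,-0.06,0.15],"gripper":1},
  {"angular":[0,0,0],"linear":[0,0,0.1],"gripper":1},
  {"angular":[0,0,0],"linear":[0,0,0.08],"gripper":1},
  {"angular":[0,0,0],"linear":[0,0,0.05],"gripper":1},
  {"angular":[0,0,0],"linear":[0,0,0],"gripper":1},
  {"angular":[0,0,0],"linear":[0,0,0],"gripper":1},
])

```text
time: 20.47
tool_pos: [575.8, 2.3, 70.6]
ee_rot: [3.141, 0.002, -3.086]
ft_force: [4.2, -0.1, -0.9]
finger_gap: 27.0
```

Emit:
servo_tool([
  {"angular":[0,0,0],"linear":[-0.05,0,0.03],"gripper":1},
  {"angular":[0,0,0],"linear":[0,0,0.02],"gripper":1},
  {"angular":[0,0,0],"linear":[0,0,0],"gripper":1},
])

```text
time: 20.72
tool_pos: [576.0, 2.2, 70.0]
ee_rot: [-3.141, 0.001, -3.086]
ft_force: [-0.3, 0.8, 6.1]
finger_gap: 27.1
```

Seated firmly; release.

Emit:
servo_tool([
  {"angular":[0,0,0],"linear":[0,0,-0.03],"gripper":0.3},
  {"angular":[0,0,0],"linear":[0,0,0],"gripper":0.25},
  {"angular":[0,0,0],"linear":[0,0,0],"gripper":0.1},
  {"angular":[0,0,0],"linear":[0,0,0],"gripper":-0.1},
  {"angular":[0,0,0],"linear":[0,0,0],"gripper":-0.1},
  {"angular":[0,0,0],"linear":[0,0,-0.5],"gripper":-0.1},
  {"angular":[0,0,0],"linear":[0,0,-1],"gripper":-0.1},
  {"angular":[0,0,0],"linear":[0,0,-1],"gripper":-0.1},
  {"angular":[0,0,0],"linear":[0,0,-1],"gripper":-0.1},
  {"angular":[0,0,0],"linear":[0,0,-1],"gripper":-0.1},
  {"angular":[0,0,0],"linear":[0,0,-1],"gripper":-0.1},
  {"angular":[0,0,0],"linear":[0,0,0],"gripper":-0.1},
])

```text
time: 21.72
tool_pos: [578.4, 2.6, 184.7]
ee_rot: [-3.141, 0.007, -3.086]
ft_force: [0.8, 0.1, 0.6]
finger_gap: 46.9
```

Emit:
servo_tool([
  {"angular":[0,0,0],"linear":[0.5,0,-1],"gripper":-0.1},
  {"angular":[0,0,0],"linear":[1,0.3,0],"gripper":-0.1},
  {"angular":[0,0,0],"linear":[1,0.3,0],"gripper":-0.1},
  {"angular":[0,0,0],"linear":[1,0.3,0],"gripper":-0.1},
  {"angular":[0,0,0],"linear":[1,0.3,0],"gripper":-0.1},
  {"angular":[0,0,0],"linear":[0,0,0],"gripper":-0.1},
  {"angular":[0,0,0],"linear":[0,0,0],"gripper":-0.1},
  {"angular":[0,0,0],"linear":[0,0,0],"gripper":-0.1},
  {"angular":[0,0,0],"linear":[0,0,0],"gripper":-0.1},
  {"angular":[0,0,0],"linear":[0,0,0],"gripper":-0.1},
  {"angular":[0,0,0],"linear":[0,0,0],"gripper":-0.1},
  {"angular":[0,0,0],"linear":[0,0,0],"gripper":-0.1},
])

```text
time: 22.72
tool_pos: [484.7, 21.1, 199.5]
ee_rot: [3.141, -0.0, -3.086]
ft_force: [0.3, -0.3, 1.5]
finger_gap: 47.0
```

Emit:
servo_tool([
  {"angular":[0,0,0],"linear":[0,0,0],"gripper":-0.1},
  {"angular":[0,0,0],"linear":[0,0,0],"gripper":-0.1},
  {"angular":[0,0,0],"linear":[0,0,0],"gripper":-0.1},
  {"angular":[0,0,0],"linear":[0,0,0],"gripper":-0.1},
])

```text
time: 23.05
tool_pos: [484.4, 21.2, 199.6]
ee_rot: [3.142, -0.0, -3.086]
ft_force: [-0.1, 0.6, 0.5]
finger_gap: 47.1
```

```bash
cat > tilt.py <<'E'
from station import ctrl, grab_frame, models
import cv2, numpy as np, sys
from go import go
from h import *
np.set_printoptions(suppress=True,precision=1)
n=sys.argv[1]
ph=np.radians(3.15); ex=np.array([np.cos(ph),np.sin(ph)]); ey=np.array([-np.sin(ph),np.cos(ph)])
for cam in("wrist","top","scene"):
    f=grab_frame(cam); cv2.imwrite(f"pics/{n}_{cam}.png",f["pixels"][:,:,::-1])
    if cam=="scene": cv2.imwrite(f"pics/{n}_scenez.png",cv2.resize(f["pixels"][130:280,150:350,::-1],None,fx=4,fy=4,interpolation=cv2.INTER_CUBIC))
    p,u,v=(wpts if cam=="wrist" else pts)(f)
    for nm,c in(("L",(565.2,157.7)),("M",(569.4,80.1)),("R",(573.6,2.3))):
        d=p[:,:2]-np.array(c); a=d@ex; b=d@ey
        o=[]
        for lo,hi,bw in((-88,-46,24),(-40,-20,10),(-16,16,14),(20,40,10),(44,82,22)):
            k=(a>lo)&(a<hi)&(abs(b)<bw)&(p[:,2]>25)&(p[:,2]<115); z=p[k,2]
            o.append((int(k.sum()),round(float(np.percentile(z,90)),1) if len(z) else 0))
        print(cam,nm,"ring,beam,hub,beam,brass top z90:",o)
go(565.2,157.7,150,183.15)
E
python3 tilt.py a
```

```text
wrist L ring,beam,hub,beam,brass top z90: [(651, 48.3), (255, 59.2), (850, 97.5), (57, 72.6), (2, 49.6)]
wrist M ring,beam,hub,beam,brass top z90: [(1037, 61.8), (183, 65.7), (217, 95.1), (5, 66.1), (495, 64.3)]
wrist R ring,beam,hub,beam,brass top z90: [(1039, 62.6), (270, 66.1), (1081, 97.5), (16, 65.4), (643, 63.9)]
top L ring,beam,hub,beam,brass top z90: [(56, 48.8), (31, 62.5), (82, 99.2), (31, 75.2), (107, 79.0)]
top M ring,beam,hub,beam,brass top z90: [(0, 0), (0, 0), (52, 100.7), (26, 68.6), (97, 65.9)]
top R ring,beam,hub,beam,brass top z90: [(0, 0), (0, 0), (37, 99.4), (25, 69.5), (97, 64.1)]
scene L ring,beam,hub,beam,brass top z90: [(117, 48.5), (20, 60.0), (115, 97.3), (14, 75.8), (88, 78.2)]
scene M ring,beam,hub,beam,brass top z90: [(168, 62.7), (17, 66.9), (130, 97.2), (12, 68.2), (67, 65.1)]
scene R ring,beam,hub,beam,brass top z90: [(189, 63.0), (16, 69.7), (147, 97.5), (8, 67.9), (109, 64.0)]
t 23.2 pos [484.4  21.2 199.7] yaw -176.8 gap 46.6 F [-0.8 -0.4  0.4]
rot units [0. 0. 0.] | lin units after rot [-4.4  6.6  2.5] | before rot [-4.4  6.6  2.5]
```

View pics/a_scenez.png

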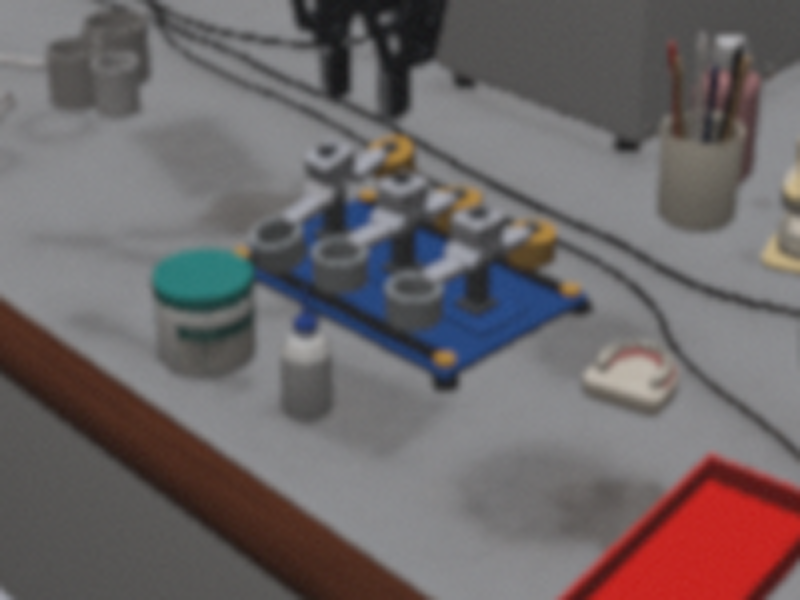

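View pics/a_wrist.png

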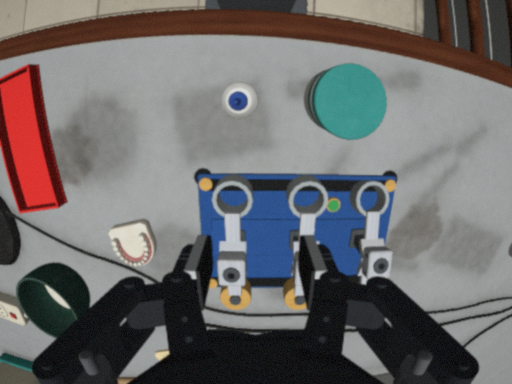

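Emit:
servo_tool([
  {"angular":[0,0,0],"linear":[-0.6,0.9,0],"gripper":-0.1},
  {"angular":[0,0,0],"linear":[-0.6,0.9,0],"gripper":-0.1},
  {"angular":[0,0,0],"linear":[-0.6,0.9,0],"gripper":-0.1},
  {"angular":[0,0,0],"linear":[-0.6,0.9,0],"gripper":-0.1},
  {"angular":[0,0,0],"linear":[-0.6,0.9,0],"gripper":-0.1},
  {"angular":[0,0,0],"linear":[-0.6,0.9,0],"gripper":-0.1},
  {"angular":[0,0,0],"linear":[-0.6,0.9,0.8],"gripper":-0.1},
  {"angular":[0,0,0],"linear":[-0.2,0.3,1],"gripper":-0.1},
  {"angular":[0,-0.95,0],"linear":[0,0,1],"gripper":-0.1},
  {"angular":[0,-0.94,0],"linear":[0,0,0.5],"gripper":-0.1},
  {"angular":[0,0,0],"linear":[0,0,0],"gripper":-0.1},
  {"angular":[0,0,0],"linear":[0,0,0],"gripper":-0.1},
])

```text
time: 24.2
tool_pos: [562.3, 157.3, 131.9]
ee_rot: [-3.139, 0.22, -3.084]
ft_force: [0.8, -0.6, 0.4]
finger_gap: 46.8
```

```bash
cat > got.py <<'E'
import sys, numpy as np
from station import ctrl, grab_frame
from scipy.spatial.transform import Rotation as Ro
import cv2
x,y,z,yaw,tilt=map(float,sys.argv[1:6])
s=ctrl.observe(); R=Ro.from_euler("xyz",s["ee_rot"]).as_matrix()
T=Ro.from_euler("xyz",[np.pi,0,np.radians(yaw)]).as_matrix()@Ro.from_rotvec([0,-np.radians(tilt),0]).as_matrix()
d=np.array([x,y,z])-s["tool_pos"]
print(s["time"],s["tool_pos"].round(1),s["ee_rot"].round(3),"toolz",R[:,2].round(3),"toolx",R[:,0].round(3))
print("rot",(Ro.from_matrix(R.T@T).as_rotvec()/.12).round(2),"lin now-frame",(R.T@d/20).round(2),"lin after",(T.T@d/20).round(2))
if len(sys.argv)>6:
    f=grab_frame("wrist"); cv2.imwrite(f"pics/{sys.argv[6]}.png",f["pixels"][:,:,::-1])
E
python3 got.py 565.9 157.7 69 183.15 13 w16
```

```text
24.2 [562.3 157.3 131.9] [-3.139  0.22  -3.084] toolz [ 0.218  0.01  -0.976] toolx [-0.974 -0.057 -0.218]
rot [-0.02 -0.06  0.02] lin now-frame [0.51 0.02 3.11] lin after [0.53 0.01 3.11]
```

View pics/w16.png

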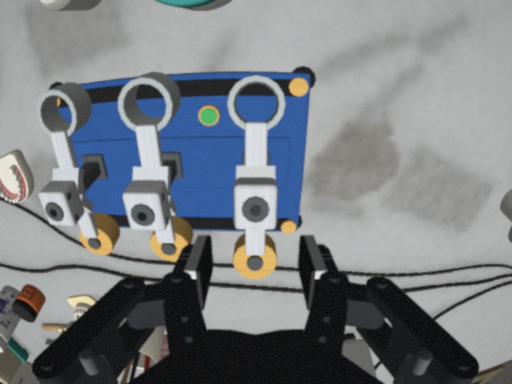

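Emit:
servo_tool([
  {"angular":[0,0,0],"linear":[0.5,0,0],"gripper":-0.1},
  {"angular":[0,0,0],"linear":[0.02,0,0.6],"gripper":-0.1},
  {"angular":[0,0,0],"linear":[0,0,0.8],"gripper":-0.1},
  {"angular":[0,0,0],"linear":[0,0,0.8],"gripper":-0.1},
  {"angular":[0,0,0],"linear":[0,0,0.6],"gripper":-0.1},
  {"angular":[0,0,0],"linear":[0,0,0.2],"gripper":-0.1},
  {"angular":[0,0,0],"linear":[0,0,0],"gripper":-0.1},
  {"angular":[0,0,0],"linear":[0,0,0],"gripper":-0.1},
])

```text
time: 24.92
tool_pos: [569.7, 158.3, 73.0]
ee_rot: [3.142, 0.226, -3.086]
ft_force: [0.2, 0.9, 0.8]
finger_gap: 47.1
```

```bash
python3 got.py 565.9 157.7 69 183.15 13 w17
```

```text
24.9167 [569.7 158.3  73. ] [ 3.142  0.226 -3.086] toolz [ 0.224  0.012 -0.975] toolx [-0.973 -0.054 -0.224]
rot [ 0.   -0.01  0.  ] lin now-frame [ 0.23 -0.02  0.15] lin after [ 0.23 -0.02  0.15]
```

View pics/w17.png

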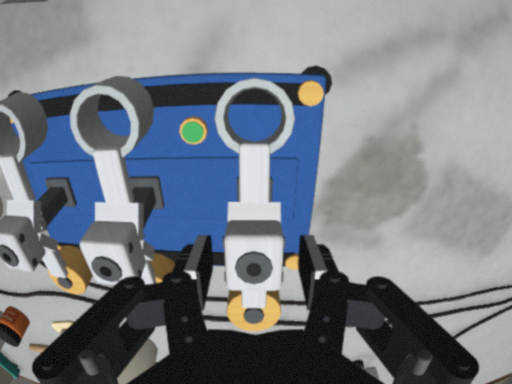

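Emit:
servo_tool([
  {"angular":[0,0,0],"linear":[0.2,-0.02,0.1],"gripper":-0.1},
  {"angular":[0,0,0],"linear":[0,0,0.03],"gripper":0.1},
  {"angular":[0,0,0],"linear":[0,0,0],"gripper":0.25},
  {"angular":[0,0,0],"linear":[0,0,0],"gripper":1},
  {"angular":[0,0,0],"linear":[0,0,0],"gripper":1},
  {"angular":[0,0,0],"linear":[0,0,0],"gripper":1},
  {"angular":[0,0,0],"linear":[0,0,-0.3],"gripper":1},
  {"angular":[0,0,0],"linear":[0,0,-0.7],"gripper":1},
  {"angular":[0,0,0],"linear":[0,0,-1],"gripper":1},
  {"angular":[0,0,0],"linear":[0,0,-1],"gripper":1},
  {"angular":[0,0.95,0],"linear":[0,0,-1],"gripper":1},
  {"angular":[0,0.94,0],"linear":[0,0,-0.5],"gripper":1},
])

```text
time: 25.97
tool_pos: [544.0, 157.4, 159.9]
ee_rot: [3.14, -0.005, -3.082]
ft_force: [1.3, 0.3, -3.3]
finger_gap: 26.9
```

```bash
python3 tilt.py b; python3 go.py 459 -307 165 190.6
```

```text
wrist L ring,beam,hub,beam,brass top z90: [(0, 0), (0, 0), (0, 0), (0, 0), (0, 0)]
wrist M ring,beam,hub,beam,brass top z90: [(1301, 61.9), (426, 65.5), (1662, 97.5), (123, 65.7), (894, 64.8)]
wrist R ring,beam,hub,beam,brass top z90: [(1433, 62.3), (356, 65.9), (1555, 97.1), (181, 65.2), (979, 63.1)]
top L ring,beam,hub,beam,brass top z90: [(0, 0), (0, 0), (0, 0), (0, 0), (0, 0)]
top M ring,beam,hub,beam,brass top z90: [(49, 66.7), (31, 69.4), (81, 99.4), (27, 69.5), (97, 65.4)]
top R ring,beam,hub,beam,brass top z90: [(60, 65.9), (30, 68.0), (94, 99.1), (25, 68.3), (96, 65.1)]
scene L ring,beam,hub,beam,brass top z90: [(0, 0), (0, 0), (83, 70.2), (0, 0), (0, 0)]
scene M ring,beam,hub,beam,brass top z90: [(170, 63.2), (23, 67.3), (145, 97.7), (9, 67.8), (64, 65.3)]
scene R ring,beam,hub,beam,brass top z90: [(195, 63.7), (23, 68.9), (146, 97.7), (9, 68.1), (101, 64.9)]
t 26.12 pos [549.9 156.3 158. ] yaw -177.0 gap 27.1 F [-0.6 -0.1 -2.5]
rot units [ 0.  0. -0.] | lin units after rot [-0.8  0.   0.4] | before rot [-0.8  0.   0.4]
t 26.12 pos [549.9 156.3 158. ] yaw -177.0 gap 27.1 F [-0.6 -0.1 -2.5]
rot units [ 0.01  0.04 -1.1 ] | lin units after rot [  8.73 -21.93  -0.35] | before rot [  5.76 -22.89  -0.41]
```

View pics/b_scenez.png

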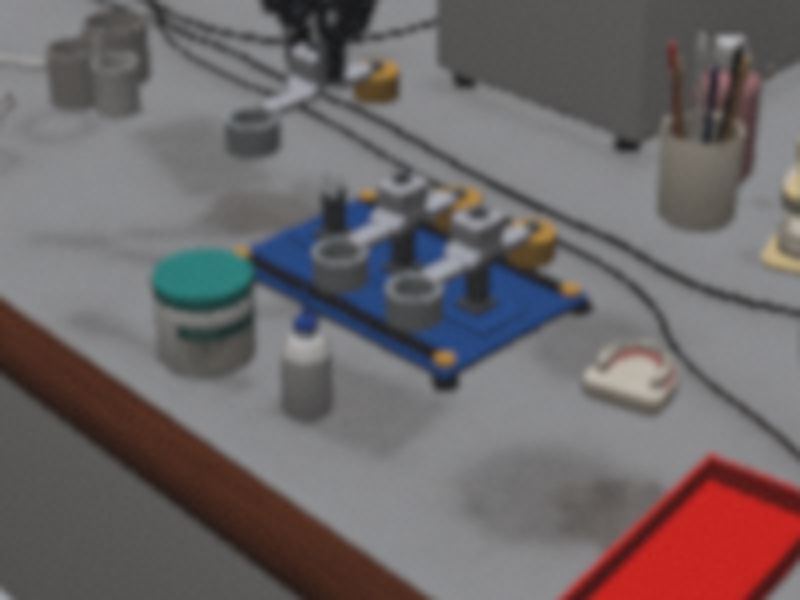

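View pics/b_wrist.png

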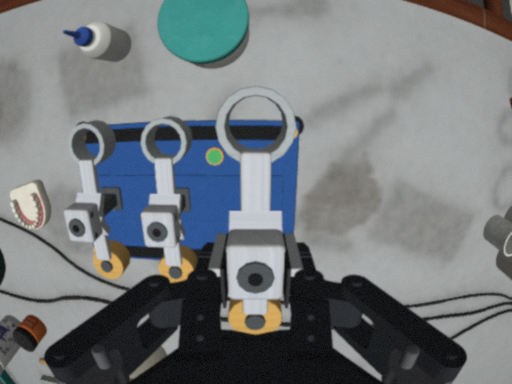

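Emit:
servo_tool([
  {"angular":[0,0,0],"linear":[0,-0.4,-0.5],"gripper":1},
  {"angular":[0,0,0],"linear":[0.25,-0.8,-0.5],"gripper":1},
  {"angular":[0,0,0],"linear":[0.25,-1,0],"gripper":1},
  {"angular":[0,0,0],"linear":[0.25,-1,0],"gripper":1},
  {"angular":[0,0,0],"linear":[0.25,-1,0],"gripper":1},
  {"angular":[0,0,0],"linear":[0.25,-1,0],"gripper":1},
  {"angular":[0,0,0],"linear":[0.25,-1,0],"gripper":1},
  {"angular":[0,0,0],"linear":[0.25,-1,0],"gripper":1},
  {"angular":[0,0,0],"linear":[0.25,-1,0],"gripper":1},
  {"angular":[0,0,0],"linear":[0.25,-1,0],"gripper":1},
  {"angular":[0,0,0],"linear":[0.25,-1,0],"gripper":1},
  {"angular":[0,0,0],"linear":[0.25,-1,0],"gripper":1},
])

```text
time: 27.12
tool_pos: [502.3, -71.3, 176.5]
ee_rot: [-3.14, -0.0, -3.086]
ft_force: [0.3, -0.2, -2.7]
finger_gap: 26.7
```

Emit:
servo_tool([
  {"angular":[0,0,0],"linear":[0.25,-1,0],"gripper":1},
  {"angular":[0,0,0],"linear":[0.25,-1,0],"gripper":1},
  {"angular":[0,0,0],"linear":[0.25,-1,0],"gripper":1},
  {"angular":[0,0,0],"linear":[0.25,-1,0],"gripper":1},
  {"angular":[0,0,0],"linear":[0.25,-1,0],"gripper":1},
  {"angular":[0,0,0],"linear":[0.25,-1,0],"gripper":1},
  {"angular":[0,0,0],"linear":[0.25,-1,0],"gripper":1},
  {"angular":[0,0,0],"linear":[0.25,-1,0],"gripper":1},
  {"angular":[0,0,0],"linear":[0.25,-1,0],"gripper":1},
  {"angular":[0,0,-0.55],"linear":[0,0,0],"gripper":1},
  {"angular":[0,0,-0.55],"linear":[0,0,0],"gripper":1},
  {"angular":[0,0,0],"linear":[0,0,0],"gripper":1},
])

```text
time: 28.12
tool_pos: [467.6, -252.3, 176.5]
ee_rot: [-3.141, -0.001, -2.953]
ft_force: [0.9, -0.1, -2.9]
finger_gap: 26.7
```

Run:
```python
from station import ctrl, grab_frame, models
import cv2, numpy as np
from h import *
from go import go
np.set_printoptions(suppress=True,precision=1)
# tray from the first top picture by colour at rim height 24
f=dict(np.load("top0.npz")); hsv=cv2.cvtColor(f["pixels"],cv2.COLOR_RGB2HSV)
m=cv2.inRange(hsv,(0,150,60),(8,255,255))|cv2.inRange(hsv,(172,150,60),(180,255,255))
nn,l,st,_=cv2.connectedComponentsWithStats(m); i=1+np.argmax(st[1:,4]); v,u=np.nonzero(l==i)
print(cv2.minAreaRect(np.array([ray(f,a,b,24)[:2] for a,b in zip(u,v)],np.float32)))
g=grab_frame("wrist"); cv2.imwrite("pics/w18.png",g["pixels"][:,:,::-1])
p,u,v=wpts(g); hsv=cv2.cvtColor(g["pixels"],cv2.COLOR_RGB2HSV)[v,u]
k=((hsv[:,0]<8)|(hsv[:,0]>172))&(hsv[:,1]>150)&(p[:,2]>17)&(p[:,2]<30)&(abs(p[:,0]-460)<130)&(abs(p[:,1]+307)<80)
print(k.sum(),cv2.minAreaRect(p[k][:,:2].astype(np.float32)))
go(459,-307,50,190.6)
```

```text
((459.2171325683594, -302.3973388671875), (196.7357940673828, 90.77381134033203), 10.82640552520752)
1536 ((460.3768310546875, -305.1987609863281), (198.51791381835938, 86.8649673461914), 10.676159858703613)
t 28.17 pos [ 467.9 -252.   176.6] yaw -169.3 gap 26.8 F [-0.1  0.6 -2.2]
rot units [-0. -0.  0.] | lin units after rot [ 0.9 -2.6  6.3] | before rot [ 0.9 -2.6  6.3]
```

View pics/w18.png

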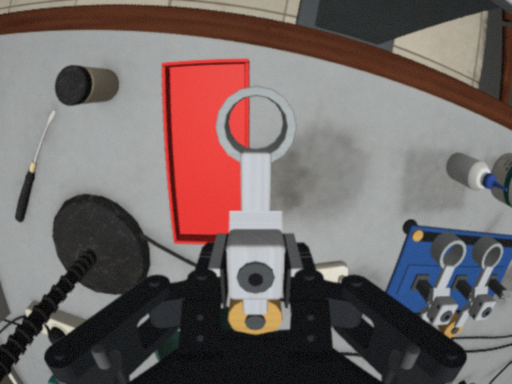

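Emit:
servo_tool([
  {"angular":[0,0,0],"linear":[0.25,-0.85,0],"gripper":1},
  {"angular":[0,0,0],"linear":[0.25,-0.85,0],"gripper":1},
  {"angular":[0,0,0],"linear":[0.25,-0.8,0.5],"gripper":1},
  {"angular":[0,0,0],"linear":[0,0,1],"gripper":1},
  {"angular":[0,0,0],"linear":[0,0,1],"gripper":1},
  {"angular":[0,0,0],"linear":[0,0,1],"gripper":1},
  {"angular":[0,0,0],"linear":[0,0,1],"gripper":1},
  {"angular":[0,0,0],"linear":[0,0,0.5],"gripper":1},
  {"angular":[0,0,0],"linear":[0,0,0],"gripper":1},
])

```text
time: 28.92
tool_pos: [461.7, -303.0, 74.2]
ee_rot: [3.138, -0.004, -2.955]
ft_force: [-1.0, 0.3, -2.1]
finger_gap: 27.1
```

```bash
python3 go.py 462.5 -304 38.5 190.7
python3 - <<'E'
from station import grab_frame
import cv2
f=grab_frame("wrist"); cv2.imwrite("pics/w19.png",f["pixels"][:,:,::-1])
E
```

```text
t 28.92 pos [ 461.7 -303.    74.2] yaw -169.3 gap 27.1 F [-1.   0.3 -2.1]
rot units [ 0.03 -0.03 -0.  ] | lin units after rot [-0.03 -0.06  1.79] | before rot [-0.04 -0.06  1.79]
```

View pics/w19.png

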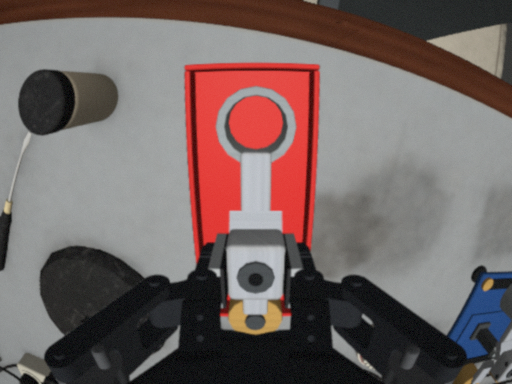

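Emit:
servo_tool([
  {"angular":[0,0,0],"linear":[0,0,0.5],"gripper":1},
  {"angular":[0,0,0],"linear":[0,0,0.4],"gripper":1},
  {"angular":[0,0,0],"linear":[0,0,0.25],"gripper":1},
  {"angular":[0,0,0],"linear":[0,0,0.15],"gripper":1},
  {"angular":[0,0,0],"linear":[0,0,0.1],"gripper":1},
  {"angular":[0,0,0],"linear":[0,0,0],"gripper":1},
  {"angular":[0,0,0],"linear":[0,0,0],"gripper":1},
])

```text
time: 29.55
tool_pos: [464.4, -304.5, 49.5]
ee_rot: [-3.141, 0.0, -2.954]
ft_force: [-0.9, 0.6, -2.3]
finger_gap: 27.1
```

Emit:
servo_tool([
  {"angular":[0,0,0],"linear":[0,0,0.2],"gripper":1},
  {"angular":[0,0,0],"linear":[0,0,0.15],"gripper":1},
  {"angular":[0,0,0],"linear":[0,0,0.08],"gripper":1},
  {"angular":[0,0,0],"linear":[0,0,0.06],"gripper":1},
  {"angular":[0,0,0],"linear":[0,0,0],"gripper":1},
  {"angular":[0,0,0],"linear":[0,0,0],"gripper":1},
])

```text
time: 30.05
tool_pos: [464.2, -304.3, 39.5]
ee_rot: [-3.142, 0.0, -2.954]
ft_force: [-0.2, 0.1, -2.9]
finger_gap: 27.2
```

Emit:
servo_tool([
  {"angular":[0,0,0],"linear":[0,0,0.06],"gripper":1},
  {"angular":[0,0,0],"linear":[0,0,0.04],"gripper":1},
  {"angular":[0,0,0],"linear":[0,0,0],"gripper":1},
  {"angular":[0,0,0],"linear":[0,0,0],"gripper":1},
])

```text
time: 30.38
tool_pos: [464.6, -304.5, 38.9]
ee_rot: [-3.141, 0.0, -2.954]
ft_force: [-2.8, 1.5, 9.4]
finger_gap: 26.7
```

Contact with the tray floor. Release and retreat.

Emit:
servo_tool([
  {"angular":[0,0,0],"linear":[0,0,-0.04],"gripper":0.3},
  {"angular":[0,0,0],"linear":[0,0,0],"gripper":0.25},
  {"angular":[0,0,0],"linear":[0,0,0],"gripper":0.1},
  {"angular":[0,0,0],"linear":[0,0,0],"gripper":-0.1},
  {"angular":[0,0,0],"linear":[0,0,0],"gripper":-0.1},
  {"angular":[0,0,0],"linear":[0,0,-0.5],"gripper":-0.1},
  {"angular":[0,0,0],"linear":[0,0,-1],"gripper":-0.1},
  {"angular":[0,0,0],"linear":[0,0,-1],"gripper":-0.1},
  {"angular":[0,0,0],"linear":[0,0,-1],"gripper":-0.1},
  {"angular":[0,0,0],"linear":[0,0,-1],"gripper":-0.1},
  {"angular":[0,0,0],"linear":[0,0,-1],"gripper":-0.1},
  {"angular":[0,0,0],"linear":[0,0,0],"gripper":-0.1},
])

```text
time: 31.38
tool_pos: [466.8, -305.8, 153.2]
ee_rot: [-3.136, 0.006, -2.954]
ft_force: [0.7, -0.1, -0.4]
finger_gap: 47.2
```

Emit:
servo_tool([
  {"angular":[0,0,0],"linear":[0,0,-1],"gripper":-0.1},
  {"angular":[0,0,0],"linear":[0,0,-1],"gripper":-0.1},
  {"angular":[0,0,0],"linear":[0,0,-0.5],"gripper":-0.1},
  {"angular":[0,0,0],"linear":[0,0,0],"gripper":-0.1},
  {"angular":[0,0,0],"linear":[0,0,0],"gripper":-0.1},
  {"angular":[0,0,0],"linear":[0,0,0],"gripper":-0.1},
  {"angular":[0,0,0],"linear":[0,0,0],"gripper":-0.1},
  {"angular":[0,0,0],"linear":[0,0,0],"gripper":-0.1},
  {"angular":[0,0,0],"linear":[0,0,0],"gripper":-0.1},
])

```text
time: 32.13
tool_pos: [463.7, -304.0, 197.4]
ee_rot: [3.14, -0.001, -2.954]
ft_force: [0.3, -0.3, 0.4]
finger_gap: 47.2
```

```bash
python3 tilt.py c
python3 - <<'E'
from station import ctrl, grab_frame, models
import cv2, numpy as np
from h import *
np.set_printoptions(suppress=True,precision=1)
for n in("top","scene"):
    f=grab_frame(n)
    for q in("plaster_pot","dropper_bottle","bowl_green","denture_trial"):
        for r in models.cut_out(q,f)[:1]:
            p,u,v=pts(f,r["mask"]); print(n,q,round(r["confidence"],2),r["xy"],np.median(p,0))
g=grab_frame("wrist"); p,u,v=wpts(g); d=p[:,:2]-[460,-304.5]; a=np.radians(10.7)
x=d@[np.cos(a),np.sin(a)]; y=d@[-np.sin(a),np.cos(a)]
for lo,hi in((-88,-46),(44,84),(-16,16)):
    k=(x>lo)&(x<hi)&(abs(y)<21)&(p[:,2]<80); print(lo,hi,np.percentile(p[k,2],[50,85,95]))
E
```

```text
wrist L ring,beam,hub,beam,brass top z90: [(0, 0), (0, 0), (165, 59.8), (0, 0), (0, 0)]
wrist M ring,beam,hub,beam,brass top z90: [(626, 61.3), (109, 65.9), (592, 96.4), (68, 66.3), (284, 64.4)]
wrist R ring,beam,hub,beam,brass top z90: [(789, 62.2), (140, 66.3), (694, 96.6), (80, 66.0), (152, 64.6)]
top L ring,beam,hub,beam,brass top z90: [(0, 0), (0, 0), (34, 69.7), (0, 0), (1, 25.5)]
top M ring,beam,hub,beam,brass top z90: [(55, 65.2), (30, 68.5), (80, 99.7), (26, 69.1), (97, 66.7)]
top R ring,beam,hub,beam,brass top z90: [(61, 65.2), (30, 69.1), (93, 100.0), (25, 67.7), (97, 65.2)]
scene L ring,beam,hub,beam,brass top z90: [(0, 0), (0, 0), (90, 68.3), (0, 0), (0, 0)]
scene M ring,beam,hub,beam,brass top z90: [(169, 63.0), (25, 67.1), (135, 98.1), (11, 67.8), (66, 65.5)]
scene R ring,beam,hub,beam,brass top z90: [(192, 63.5), (23, 69.1), (134, 97.5), (7, 67.9), (106, 64.3)]
t 32.28 pos [ 464.1 -304.2  198. ] yaw -169.3 gap 47.1 F [-0.   0.5  0. ]
rot units [ 0.  -0.   1.1] | lin units after rot [-6.3 22.8  2.4] | before rot [-9.3 21.8  2.4]
top plaster_pot 0.61 [234.8, 237.1] [401.9 106.7  70.4]
top dropper_bottle 0.54 [265.5, 231.8] [408.6   4.3  58.8]
top bowl_green 0.66 [349.6, 146.6] [ 701.4 -286.6   22.4]
top denture_trial 0.73 [305.5, 179.7] [ 594.  -134.8   16.6]
scene plaster_pot 0.91 [199.7, 208.0] [389.   83.4  53.3]
scene dropper_bottle 0.7 [227.9, 224.5] [402.4 -11.3  41.9]
scene bowl_green 0.83 [372.1, 221.8] [ 694.4 -282.4   53.4]
scene denture_trial 0.55 [306.1, 223.1] [ 589.  -141.6   16.5]
-88 -46 [ 4.  29.1 29.9]
44 84 [27.4 32.2 33.8]
-16 16 [62.  65.5 66.6]
```

View pics/c_wrist.png

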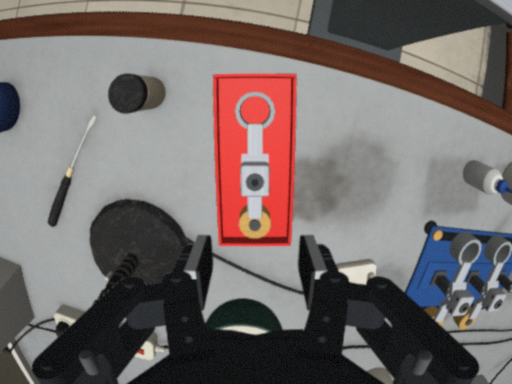

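View pics/c_scene.png

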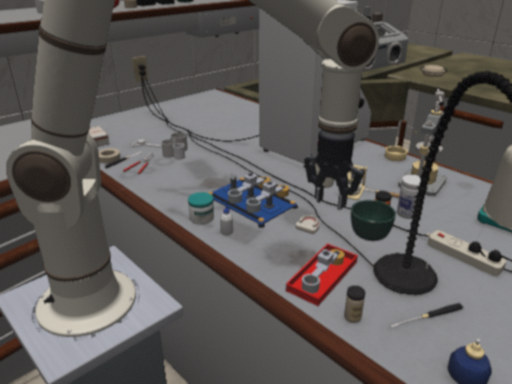

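```bash
python3 -c "
from station import finish_job
print(finish_job())"
```

```text
the job is handed in; nothing more can be done
None
```

I found the bad rotor arm and laid it flat in the red reject tray. The two good ones are still hanging level on the stand. I handed the job in at about 32 s of the 72 s allowed.

- **Setting up:** I set all three arms on the stand, each with its notch on its own knife edge, and let go. They swung free together for about 2 s before I judged them.
- **The bad arm:** the arm on the left knife tipped about 13° towards its ring. Its ring top sat near 48 mm and its counterweight near 78 mm.
- **In the tray:** I lifted that arm at its tilt, levelled it and set it down. Its ring top measured about 30 mm and its counterweight about 27–28 mm, which is what lying flat on the tray floor should give (30 and 28 mm).
- **The good arms:** in the last pictures the middle and right arms were still level, with ring tops at 61–65 mm and counterweights at 64–67 mm.
- **Bystanders:** the pot, bottle, bowl and denture model measured within about 3 mm of where they started, which is within camera error.
- **Forces:** the highest contact force I read was about 9 N. The gripper finished clear of everything.

None of these checks failed or disagreed. Some sideways moves stopped up to about 2 cm short at speed, and I corrected for that before each placement.

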